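Fetch the long abrasive plate from the rack and set it in its holder

TASK

Draw the long abrasive plate up out of the grooved wooden rack, lay it flat on the rubber mat with its dotted face up and let go of it, then pick it up again and set it down fully home in the grey plate holder, dotted face up. Do not drop the plate, and leave the two short plates, the mug, the deburring tool and the plastic bracket where they are.

Things in the scene. Friction and masses are not known exactly. Their poses are not given: they have to be found in the camera images.
- plate_mid (a point): Centre of the long plate: flat steel, 150 x 60 x 8 mm, 0.3 to 0.55 kg; one large face (the abrasive) is dark with a grid of pale round dots, the other plain bright steel. Axes: x out of the dotted face, y along the 150 mm, z along the 60 mm. It starts upright on a long edge in one of the rack's grooves: z up, centre 38 mm and upper edge 68 mm above the table, upper 38 mm free of the wood.
- rack: Beech block fixed to the table, 160 (x) x 120 (y) x 30 mm high; origin: centre of its underside. Three grooves run right through along y at x = -50, 0, +50 mm, 10 mm wide, 22 mm deep, floor 8 mm above the table. Each holds one upright plate, dotted face towards the rack's +x; the long plate may be in any. 42 mm free between neighbouring plates.
- mat: Black rubber mat fixed to the table, 170 mm (its x) by 220 mm (its y), 3 mm thick, origin at the centre of its underside. Free of things. A plate lying on it has its centre 7 mm above the table.
- holder: Grey plastic holder for the long plate, fixed to the table; origin: centre of its underside. Foot 100 (x) x 200 (y) mm, 10 mm high; above it a platform, 46 mm wide between the corners, 80 mm at the ends. Along both long sides, where |y| is under 52 mm, fingers can reach past the plate's edges to 20 mm below it.
- short_a_mid (a point): Centre of one short abrasive plate, 110 x 50 x 8 mm, same axes and looks as the long one, standing in another groove (upper edge 58 mm above the table). To be left alone.
- short_b_mid (a point): Centre of the other short abrasive plate, 110 x 50 x 8 mm, standing in the remaining groove (upper edge 58 mm above the table). To be left alone.
- mug: Empty white ceramic mug, 82 mm across, 92 mm tall, handle at its +y, origin at the centre of its underside. To be left alone.
- deburrer: Deburring tool lying on the table: green plastic handle 110 mm long and 19 mm thick with a small bent steel blade, 145 mm in all, along its x, origin under its handle. To be left alone.
- bracket: Grey printed L-shaped bracket, foot 80 x 50 mm, upright leg 50 mm tall at its -x end, origin under the middle of its foot. To be left alone.
- holder_seat (a point): Centre of the holder's platform top, 30 mm above the table, axes as the holder. The plate lies flat on it, centred, its length along y (either way round), so its centre is 4 mm above this point. Two end stops at y = +-78 mm and four corner cheeks at x = +-33 mm (where |y| is over 52 mm) rise 6 mm above it: 3 mm of play at each end and at each side.
Not all that is in view belongs to the job. Leave any purple or yellow look-alike of the part that bears plate_mid alone.

How it is judged:
On the way, in this order (a step that is already met when the one before it is completed fails the run):
1. the long plate has been drawn up clear of its groove (z of plate_mid in the frame of rack above 0.066 m), for 0.1 s.
2. the long plate lies flat on the mat, dotted face up, let go and at rest (x of plate_mid in the frame of mat between -0.08 and 0.08 m and y of plate_mid in the frame of mat between -0.105 and 0.105 m and height (world z) of plate_mid below 0.0095 m and angle between plate_mid's own x axis and vertical below 0.07 rad and contact force between the fingers and plate below 0.1 N and linear speed of plate below 0.03 m/s), for 0.2 s.
At the end, for the whole second after the job is handed in: The long plate lies flat and at rest in the holder between its end stops and corner cheeks (centre within 4.5 mm across and along of the holder's centre, centre height 32 to 35.5 mm, tilt under 0.04 rad, length along the holder's), dotted face up (x of plate_mid in the frame of holder between -0.0045 and 0.0045 m and y of plate_mid in the frame of holder between -0.0045 and 0.0045 m and z of plate_mid in the frame of holder between 0.032 and 0.0355 m and angle between plate_mid's own x axis and vertical below 0.04 rad and angle between the y axis of plate_mid and the y axis of holder, either way round below 0.08 rad and linear speed of plate below 0.01 m/s); the robot touches nothing.
It fails at once if the plate is dropped (it moves faster than 0.8 m/s out of the fingers) (linear speed of plate above 0.8 m/s and contact force between the fingers and plate below 0.1 N).
It fails at once if a short plate is shifted by over 15 mm (distance of any of short_a_mid, short_b_mid from where it was at the start of the episode above 0.015 m).
It fails at once if the mug, the deburring tool or the bracket is shifted by over 20 mm (distance of any of mug, deburrer, bracket from where it was at the start of the episode above 0.02 m).
It also fails if it takes over 64 s, if anything falls off the work surface, if the arm or the gripper's body presses on something with over 40 N, if the wrist force passes 120 N, or if a joint passes its speed limit or range.

ROBOT

A 6-joint arm with a two-finger parallel gripper is mounted at the origin on the work surface. World frame = base frame: x ahead of the robot, y to its left, z up, the work surface at z = 0. Lengths are in m, angles in rad, forces in N, time in s.
With the tool pointing down it reaches from about 0.3 to 0.875 m from the base axis. Payload 6.4 kg.
Tool frame: the origin (TCP) lies at the very end of the fingers, on their centre line; the grasp point (between the pads) lies grip_point_offset behind it (grip_point_offset is the distance from the TCP to the grasp point, in m); y points along the fingers, x is the direction in which the jaws open and shut, and the axes are right-handed (so a half turn about y gives the same grasp; the last joint's range is limited). The gripper opens to 85 mm and grips with 20 to 120 N. Pads are 22 mm wide; open, the fingers measure 114 mm over their backs; the gripper's body (76 mm by 85 mm) begins 54 mm behind the grasp point. The pads swing forward as they close: fully open they stand 13 mm farther back than shut.
Start: joints at [0.964, 0.181, 1.607, -0, 1.354, -0.206], TCP at [0.224, 0.529, 0.231] pointing down, gripper open.
Joint ranges: [-2.99, 2.99], [-0.89, 2.07], [0.3, 2.58], [-1.14, 4.28], [0, 2.63], [-3.12, 3.12]. Speed limits (rad/s): [2.57, 2.57, 3.01, 3.14, 3.14, 3.14].

INTERFACE

Orientations are given as a unit quaternion [w, x, y, z].
In Python, from bench import get_obs, camera, camera_model, hand_in, grip_point_offset gives the robot as it stands.
- The arm moves only by the shell command python3 -m jog 'ROWS'. ROWS is JSON, a list of rows, each a list of 7 numbers: the shift along the tool's x, y, z in mm, then the turn, a rotation vector about the tool's x, y, z in degrees, then the gripper's target within -1 to 1 (shut at 1, half-way at 0, fully open at -1). In form: [[x, y, z, ax, ay, az, grip], ...]. A call has 1 to 8 rows; each row shifts and turns the commanded pose from where the row before left it, along the tool's axes as they then stand; what a row does not reach is not made up. A row lasts 1/12 s, in which the tool goes at most 41.7 mm and 7.16 degrees, less where a joint would pass 70% of its speed; a pose out of reach is approached as far as the arm can. A call is refused whole if a number of a shift passes 41.7 or a number of a turn 7.16, either way. A call with a gripper value outside its range is refused whole. The fingers move at their own pace and stop on an object; the grip force is fixed at half the most. Time passes only in rows, so rows that do not move let the fingers close. It gives the time, the measured TCP pose, the force and the opening at its end, in the units of the state.
- get_obs(): the state, without advancing time (a new reading comes with each control period).
- camera(name): name is "scene" or "top" or "wrist"; returns the picture (400x640x3 uint8, blue, green, red); there is no depth.
- camera_model(name): a dict with "K" (3x3 intrinsics, pixels), "distortion" ([k1, k2, p1, p2, k3] as OpenCV has them; the pictures are not rectified), "pose" (4x4, takes a point from camera to world coordinates). Camera axes: x right, y down, z forward; pixel columns grow to the right and rows downward; lengths in m; the calibration is good to about 2 mm. A picture is of the moment at which its call begins: read the wrist's pose just before it. camera_model takes no time and is no camera call; for the wrist camera it gives the pose at the moment of the call.
- hand_in(): hands the job in, once; it reports no verdict.
The state is a dict: "time_s": time; "q": joint angles; "dq": joint speeds; "joint_efforts": joint torques, N m; "eef_pos": TCP position; "eef_rot": TCP orientation; "wrist_force": force on the tool from outside, world axes, zero at the start; "torque": the same for the moment, N m; "opening": opening from 0.0 (shut) to 1.0 (fully open).
Only numpy, scipy, OpenCV 4.12 (cv2) and the standard library are available. Lean on these libraries where they do the work, as an engineer would, in place of code of your own. Each camera call takes 0.05 s, during which the arm holds its last target.

## Working session

There is one attempt and no reset: what is moved stays moved. The work goes in short steps, Python scripts to look and compute and a shell command to move; the robot and the scene stay as the last step left them, time stands still between calls to the robot, and variables do not carry over. Pictures are saved under pics/ and viewed, and the job is handed in when it is done.

```bash
ls; mkdir -p pics
python3 - <<'E'
from bench import *
import cv2
o=get_obs();print(o, grip_point_offset)
for n in ("scene","top","wrist"):
    m=camera_model(n);print(n,m)
    cv2.imwrite(f"pics/{n}0.png",camera(n))
E
```

```text
pics
{'time_s': 0.0, 'q': array([ 9.63718894e-01,  1.81521216e-01,  1.60801016e+00, -6.67564140e-06,
        1.35380383e+00, -2.06287494e-01]), 'dq': array([ 0.00023482,  0.00011504, -0.00075831, -0.00075941, -0.0015127 ,
        0.00181723]), 'joint_efforts': array([ 5.08635057e-04, -4.44868362e+01, -3.51347888e+01, -2.44517905e-04,
        8.92830634e-03,  3.23664347e-05]), 'eef_pos': array([0.22399035, 0.52897723, 0.23039426]), 'eef_rot': array([-0.58929179,  0.58975164,  0.38989451, -0.39103766]), 'wrist_force': array([ 0.19786178, -0.50909886,  0.06518077]), 'torque': array([-0.03767043,  0.01130136, -0.03183773]), 'opening': 1.0020455927266168} 0.0187
scene {'K': array([[375.05640821,   0.        , 326.730937  ],
       [  0.        , 375.05640821, 194.42194529],
       [  0.        ,   0.        ,   1.        ]]), 'distortion': array([-0.08534775,  0.        ,  0.        ,  0.        ,  0.        ]), 'pose': array([[ 0.61624503,  0.66171549, -0.42705348,  0.92298718],
       [ 0.7875225 , -0.52264451,  0.32657469, -0.2292294 ],
       [-0.00709763, -0.53756425, -0.84319292,  0
[... 385 characters left out ...]
2842],
       [-0.99923496,  0.03723693, -0.01195427,  0.08050697],
       [ 0.00417459, -0.20236468, -0.97930134,  1.13134109],
       [ 0.        ,  0.        ,  0.        ,  1.        ]])}
wrist {'K': array([[330.98153268,   0.        , 323.70485043],
       [  0.        , 330.98153268, 199.81441414],
       [  0.        ,   0.        ,   1.        ]]), 'distortion': array([-0.03854264,  0.        ,  0.        ,  0.        ,  0.        ]), 'pose': array([[ 0.39009131,  0.87676972,  0.28125367,  0.15216836],
       [ 0.92077267, -0.37060283, -0.12178355,  0.55970799],
       [-0.00254272,  0.3064774 , -0.95187454,  0.37423499],
       [ 0.        ,  0.        ,  0.        ,  1.        ]])}
```

View pics/scene0.png

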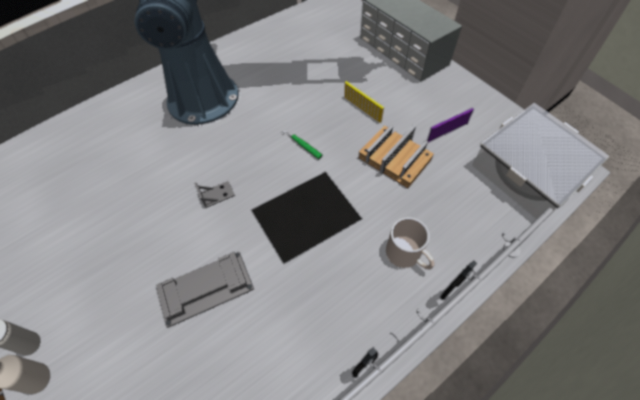

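View pics/top0.png

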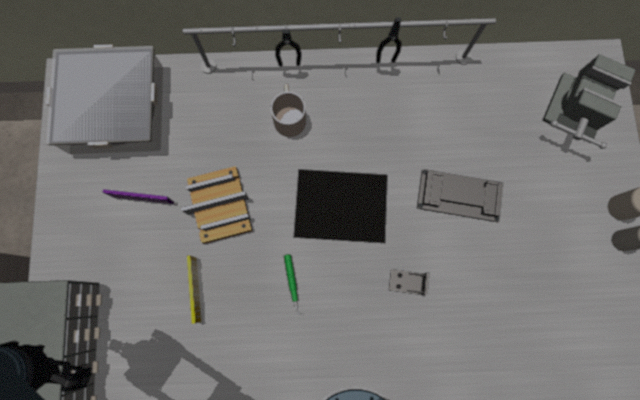

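View pics/wrist0.png

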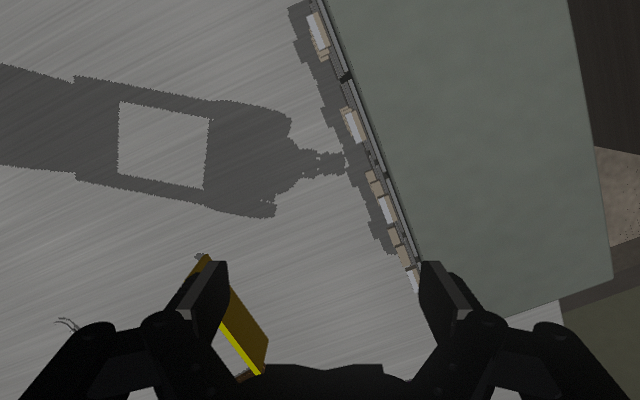

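Candidates in the top view are three plates in the rack at about (212,182), (215,202) and (225,223), plus purple (137,196) and yellow (194,289), which are look-alikes to leave alone. The middle one looks longest, so I'll check it in a close crop.

```bash
cat > h.py <<'E'
import numpy as np, cv2
from bench import *
def ray(m,uv):
    p=cv2.undistortPoints(np.array(uv,float).reshape(-1,1,2),m["K"],m["distortion"]).reshape(-1,2)
    d=np.c_[p,np.ones(len(p))]@m["pose"][:3,:3].T
    return m["pose"][:3,3],d
def at(m,uv,z):
    o,d=ray(m,uv); t=(z-o[2])/d[:,2]; return o+d*t[:,None]
def proj(m,P):
    T=np.linalg.inv(m["pose"]);r,_=cv2.Rodrigues(T[:3,:3])
    return cv2.projectPoints(np.array(P,float).reshape(-1,1,3),r,T[:3,3],m["K"],m["distortion"])[0].reshape(-1,2)
def crop(name,im,x0,x1,y0,y1,s):
    cv2.imwrite(name,cv2.resize(im[y0:y1,x0:x1],None,fx=s,fy=s,interpolation=cv2.INTER_CUBIC))
E
python3 - <<'E'
from h import *
t=cv2.imread("pics/top0.png");s=cv2.imread("pics/scene0.png")
a=cv2.resize(t[155:255,170:270],None,fx=4,fy=4,interpolation=cv2.INTER_CUBIC)
b=cv2.resize(s[110:210,345:445],None,fx=4,fy=4,interpolation=cv2.INTER_CUBIC)
cv2.imwrite("pics/rack0.png",np.hstack([a,b]))
a=cv2.resize(t[155:235,405:515],None,fx=3.6,fy=3.6,interpolation=cv2.INTER_CUBIC)
b=cv2.resize(s[245:325,150:260],None,fx=3.6,fy=3.6,interpolation=cv2.INTER_CUBIC)
cv2.imwrite("pics/hold0.png",np.hstack([a,b]))
E
```

```text
(no output)
```

View pics/rack0.png

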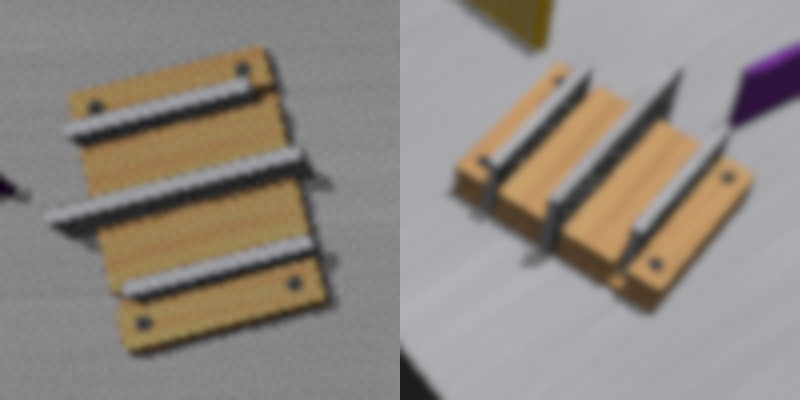

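View pics/hold0.png

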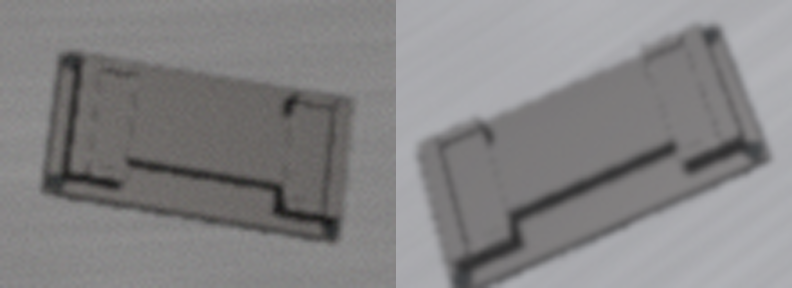

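Run:
```python
from h import *
np.set_printoptions(precision=4,suppress=True)
m=camera_model("top");s=camera_model("scene")
def T(l): return [(170+x/4,155+y/4) for x,y in l]
c=at(m,T([(70,95),(268,47),(328,300),(130,352)]),0.03);print("rack",c,c.mean(0))
for i in range(4): print(np.linalg.norm(c[i]-c[(i+1)%4]))
p=at(m,T([(50,216),(302,155)]),0.068);print("plate",p,p.mean(0),np.linalg.norm(p[0]-p[1]))
p=at(m,T([(70,132),(248,90)]),0.058);print(p,np.linalg.norm(p[0]-p[1]))
p=at(m,T([(125,291),(312,243)]),0.058);print(p,np.linalg.norm(p[0]-p[1]))
p=at(m,[(298,170),(387,174),(385,243),(294,239)],0.003);print("mat",p,p.mean(0))
p=at(m,[(405+x/3.6,155+y/3.6) for x,y in [(62,55),(352,97),(332,240),(45,190)]],0.02);print("hold",p,p.mean(0))
for z in(0,.2): print("cab",at(m,[(98,283),(95,400)],z))
print("pur,yel",at(m,[(137,196),(194,289)],0.07)[:,:2])
print("pur,yel",at(m,[(104,191),(175,201),(191,257),(197,321)],0.07)[:,:2])
print("mug,deb,br",at(m,[(289,108),(292,280),(408,282)],0.0)[:,:2])
```

```text
rack [[0.6048 0.3703 0.03  ]
 [0.6301 0.2521 0.03  ]
 [0.4755 0.2179 0.03  ]
 [0.4495 0.3331 0.03  ]] [0.54   0.2933 0.03  ]
0.1208971665600359
0.1582862179129462
0.1181286190702
0.15973128101072143
plate [[0.5242 0.3705 0.068 ]
 [0.5543 0.227  0.068 ]] [0.5393 0.2988 0.068 ] 0.14663287566061678
[[0.5753 0.3626 0.058 ]
 [0.5966 0.2595 0.058 ]] 0.10526406283559578
[[0.4811 0.3299 0.058 ]
 [0.5047 0.2232 0.058 ]] 0.10928702442429972
mat [[ 0.6239  0.1065  0.003 ]
 [ 0.6055 -0.1116  0.003 ]
 [ 0.4361 -0.0951  0.003 ]
 [ 0.454   0.1214  0.003 ]] [0.5298 0.0053 0.003 ]
hold [[ 0.6072 -0.1948  0.02  ]
 [ 0.5707 -0.3868  0.02  ]
 [ 0.4747 -0.3621  0.02  ]
 [ 0.5153 -0.1757  0.02  ]] [ 0.542  -0.2798  0.02  ]
cab [[0.3685 0.5837 0.    ]
 [0.1104 0.5765 0.    ]]
cab [[0.3591 0.4947 0.2   ]
 [0.1466 0.4888 0.2   ]]
pur,yel [[0.558  0.4742]
 [0.344  0.3416]]
pur,yel [[0.5726 0.55  ]
 [0.5431 0.3874]
 [0.4143 0.3492]
 [0.2755 0.3343]]
mug,deb,br [[ 0.788   0.1243]
 [ 0.3578  0.1291]
 [ 0.3426 -0.1433]]
```

```bash
cat >> h.py <<'E'
from scipy.spatial.transform import Rotation as R
def Rq(q): return R.from_quat([q[1],q[2],q[3],q[0]])
def down(phi,tilt=0,ax=None):
    "tool down, tool x along world heading phi (deg)"
    c,s=np.cos(np.radians(phi)),np.sin(np.radians(phi))
    X=np.array([c,s,0]);Y=np.array([0,0,-1.]);return R.from_matrix(np.c_[X,Y,np.cross(X,Y)])
def plan(pos,rot,n=None,cur=None):
    o=get_obs(); p0,r0=(o["eef_pos"],Rq(o["eef_rot"])) if cur is None else cur
    t=r0.inv().apply(np.array(pos)-p0); w=(r0.inv()*rot).as_rotvec(degrees=True)
    for k in ([n] if n else range(1,80)):
        W=R.from_rotvec(w/k,degrees=True)
        A=sum((W**i).as_matrix() for i in range(k)); d=np.linalg.solve(A,t)
        if n or (np.linalg.norm(d)<38 and np.linalg.norm(w)/k<7.0): break
    print("total t",t.round(1+2),"w",w.round(2)); print("n",k,"row",(d*1000).round(1),(w/k).round(2))
def st():
    o=get_obs();r=Rq(o["eef_rot"]);M=r.as_matrix()
    print("t",round(o["time_s"],2),"p",o["eef_pos"].round(4),"x",M[:,0].round(3),"y",M[:,1].round(3),"z",M[:,2].round(3),"F",o["wrist_force"].round(1),"open",round(o["opening"],3))
E
python3 - <<'E'
from h import *
st(); o=get_obs();r=Rq(o["eef_rot"])
m=camera_model("wrist");T=np.eye(4);T[:3,:3]=r.as_matrix();T[:3,3]=o["eef_pos"]
print((np.linalg.inv(T)@m["pose"]).round(4))
plan([0.224,0.50,0.33],r); plan([0.47,0.30,0.25],r,cur=(np.array([0.224,0.50,0.33]),r))
E
```

```text
t 0.15 p [0.2241 0.5291 0.2306] x [ 0.39   0.921 -0.001] y [-0.001 -0.001 -1.   ] z [-0.921  0.39   0.   ] F [-0.1  0.1 -0.4] open 1.0
[[ 1.000e+00  4.000e-04 -9.000e-04 -0.000e+00]
 [ 1.000e-03 -3.068e-01  9.518e-01 -1.437e-01]
 [ 1.000e-04 -9.518e-01 -3.068e-01  7.820e-02]
 [ 0.000e+00  0.000e+00  0.000e+00  1.000e+00]]
total t [-0.027 -0.099 -0.011] w [0. 0. 0.]
n 1 row [-26.9 -99.4 -11.2] [0. 0. 0.]
total t [-0.088  0.08  -0.305] w [0. 0. 0.]
n 1 row [ -88.1   80.  -304.6] [0. 0. 0.]
```

```bash
sed -i 's/np.linalg.norm(d)<38/np.linalg.norm(d)<.038/' h.py
python3 -m jog '[[-9,-33,-4,0,0,0,-1],[-9,-33,-4,0,0,0,-1],[-9,-33,-4,0,0,0,-1]]'
python3 -m jog '[[-11,10,-38,0,0,0,-0.2],[-11,10,-38,0,0,0,-0.2],[-11,10,-38,0,0,0,-0.2],[-11,10,-38,0,0,0,-0.2],[-11,10,-38,0,0,0,-0.2],[-11,10,-38,0,0,0,-0.2],[-11,10,-38,0,0,0,-0.2],[-11,10,-38,0,0,0,-0.2]]'
python3 - <<'E'
from h import *
m=camera_model("wrist");im=camera("wrist");st()
np.save("w1.npy",m["pose"]);cv2.imwrite("pics/w1.png",im)
E
```

```text
time_s: 0.4
eef_pos: [0.2243, 0.499, 0.3303]
eef_rot: [-0.589, 0.59, 0.39, -0.391]
wrist_force: [1.6, 0.3, 0.7]
opening: 1.003
time_s: 1.07
eef_pos: [0.4715, 0.2987, 0.2497]
eef_rot: [0.59, -0.589, -0.39, 0.391]
wrist_force: [0.7, 0.9, 0.1]
opening: 0.6
t 1.12 p [0.4759 0.2937 0.2473] x [ 0.394  0.919 -0.004] y [ 0.    -0.004 -1.   ] z [-0.919  0.394 -0.002] F [ 2.7 -5.2 -0.9] open 0.601
```

View pics/w1.png

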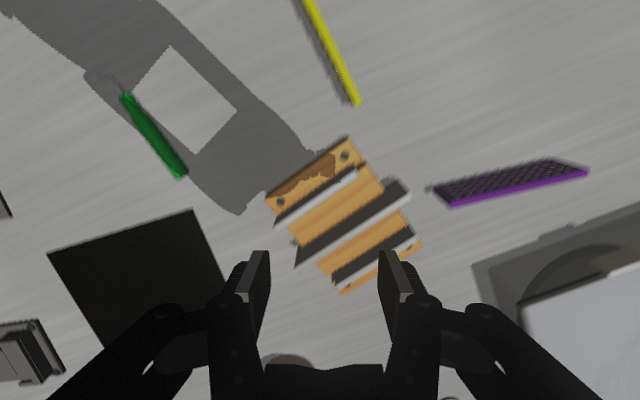

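```bash
python3 -m jog '[[0,0,0,0,0,0,-0.2],[0,0,0,0,0,0,-0.2]]'
python3 - <<'E'
from h import *
m=camera_model("wrist");im=camera("wrist");st()
np.save("w2.npy",m["pose"]);cv2.imwrite("pics/w2.png",im)
crop("pics/w2c.png",im,250,450,120,300,4)
E
```

```text
time_s: 1.28
eef_pos: [0.4704, 0.2997, 0.2497]
eef_rot: [0.59, -0.59, -0.389, 0.39]
wrist_force: [-0.3, 0.1, 0.3]
opening: 0.599
t 1.33 p [0.4699 0.3006 0.2502] x [ 0.39   0.921 -0.   ] y [-0.001  0.    -1.   ] z [-0.921  0.39   0.001] F [0.3 0.3 1.1] open 0.6
```

View pics/w2c.png

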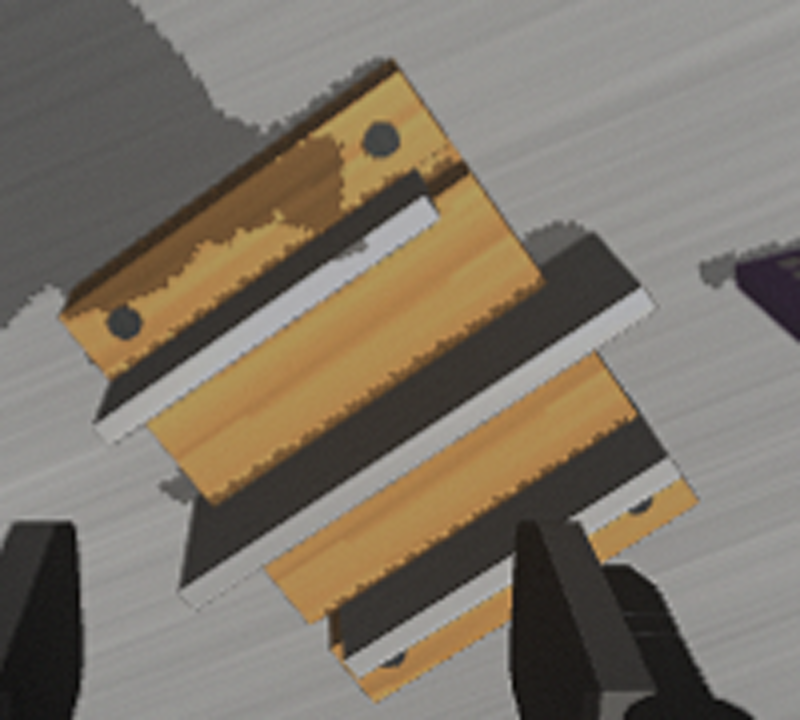

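Run:
```python
from h import *
im=cv2.imread("pics/w2.png")[120:300,250:450]
c=cv2.resize(np.clip(im.astype(float)*3.5-60,0,255).astype(np.uint8),None,fx=4,fy=4,interpolation=cv2.INTER_CUBIC)
cv2.imwrite("pics/w2d.png",c)
plan([0.66,0.25,0.25],down(12),n=9)
print(get_obs()["q"])
```

```text
total t [ 0.028 -0.    -0.195] w [-4.000e-02  5.502e+01 -3.000e-02]
n 9 row [ 12.2   0.  -19.1] [-0.    6.11 -0.  ]
[ 3.55986289e-01  1.27132078e-01  1.62933293e+00  5.02800159e-04
  1.38588088e+00 -8.13868072e-01]
```

View pics/w2d.png

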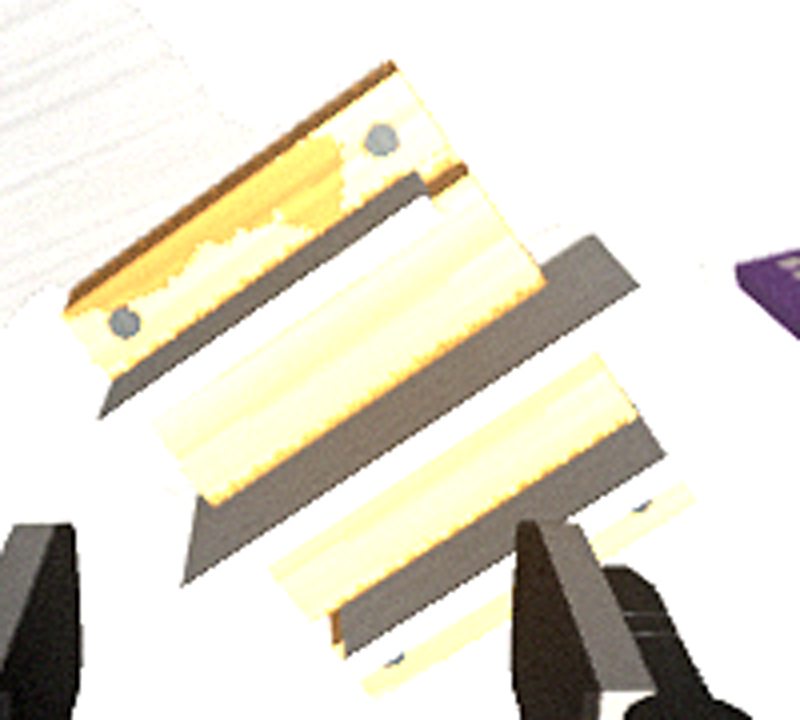

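The face on the robot side is uniformly grey with no dots, so it should be the plain steel. I'll confirm from the other side.

```bash
python3 -m jog '[[12.2,0,-19.1,0,6.11,0,-0.2],[12.2,0,-19.1,0,6.11,0,-0.2],[12.2,0,-19.1,0,6.11,0,-0.2],[12.2,0,-19.1,0,6.11,0,-0.2],[12.2,0,-19.1,0,6.11,0,-0.2],[12.2,0,-19.1,0,6.11,0,-0.2],[12.2,0,-19.1,0,6.11,0,-0.2],[12.2,0,-19.1,0,6.11,0,-0.2]]'
python3 -m jog '[[12.2,0,-19.1,0,6.11,0,-0.2],[0,0,0,0,0,0,-0.2],[0,0,0,0,0,0,-0.2]]'
python3 - <<'E'
from h import *
m=camera_model("wrist");im=camera("wrist");st()
np.save("w3.npy",m["pose"]);cv2.imwrite("pics/w3.png",im)
c=at(m,[(320,200)],0.03)
print(proj(m,[(0.54,0.293,0.03)]),proj(m,[[.6048,.3703,.03],[.6301,.2521,.03],[.4755,.2179,.03],[.4495,.3331,.03]]))
E
```

```text
time_s: 2.0
eef_pos: [0.6425, 0.2666, 0.251]
eef_rot: [0.699, -0.698, -0.111, 0.111]
wrist_force: [0.6, -0.4, -0.1]
opening: 0.601
time_s: 2.25
eef_pos: [0.6599, 0.2511, 0.2505]
eef_rot: [0.703, -0.703, -0.075, 0.075]
wrist_force: [-0.5, -0.4, 0.2]
opening: 0.598
t 2.3 p [0.6593 0.2516 0.2505] x [ 0.977  0.212 -0.   ] y [-0.     0.001 -1.   ] z [-0.212  0.977  0.001] F [-0.7 -0.2 -0.4] open 0.603
[[221.9094814  105.58746136]] [[295.11576193  42.08615013]
 [297.64101997 160.03044366]
 [157.31116803 161.17664615]
 [139.96121966  47.88487154]]
```

View pics/w3.png

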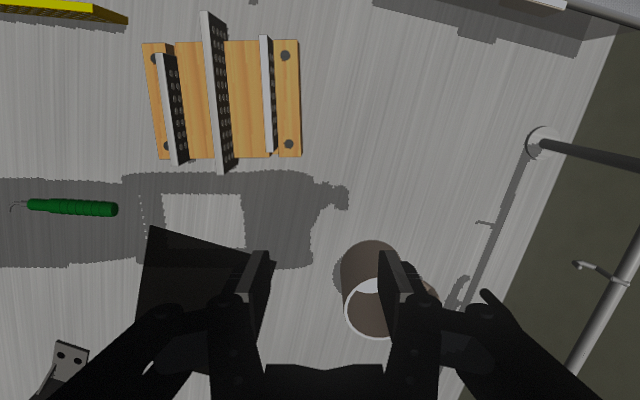

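The dots face world +x (away from the robot), and the middle plate (top end at px (207,12), bottom end at (223,172)) is clearly the longest. Next I'll measure it precisely.

Run:
```python
from h import *
im=cv2.imread("pics/w3.png"); crop("pics/w3a.png",im,130,310,0,190,3)
im=cv2.imread("pics/w2.png");
```

```text
(no output)
```

View pics/w3a.png

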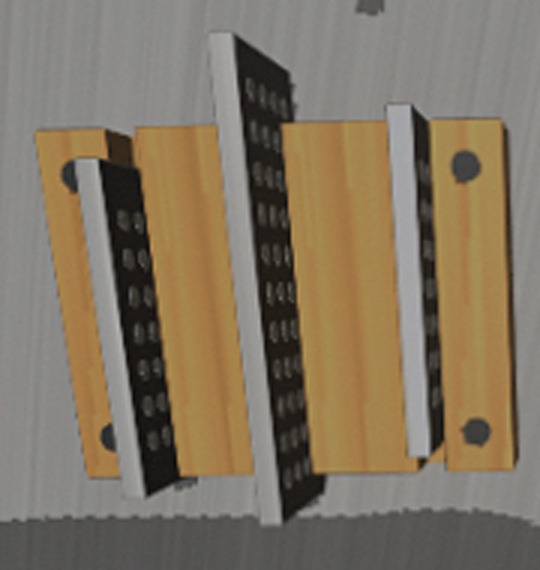

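Run:
```python
from h import *
np.set_printoptions(precision=4,suppress=True)
m=camera_model("wrist")
for f,pts in (("w3",[(130+x/3-.33,y/3-.33) for x,y in [(209,33),(233,33),(283,524),(261,524)]]),("w2",[(250+x/4-.37,120+y/4-.37) for x,y in [(182,588),(198,610),(655,307),(638,287)]])):
    m["pose"]=np.load(f+".npy")
    p=at(m,pts,0.068); d=(p[2]+p[3]-p[0]-p[1])/2
    print(f,p.mean(0),np.linalg.norm(d),np.degrees(np.arctan2(d[0],-d[1])),np.linalg.norm(p[0]-p[1]))
    wn={"w3":[(36,130),(503,120),(516,468),(88,478)],"w2":[(62,315),(392,62),(697,500),(375,700)]}[f]
    k=[(130+x/3,y/3) if f=="w3" else (250+x/4,120+y/4) for x,y in wn]
    c=at(m,k,.03);print(c.mean(0))
```

```text
w3 [0.5407 0.3019 0.068 ] 0.14941037167069932 12.934026890406123 0.0071760166940639
[0.5425 0.2972 0.03  ]
w2 [0.5407 0.3022 0.068 ] 0.14823473037688717 -166.86269452073728 0.008101687433244173
[0.5414 0.2978 0.03  ]
```

Run:
```python
from h import *
plan([0.5407,0.302,0.16],down(13),n=5)
```

```text
total t [-0.105  0.091  0.074] w [-0.03 -0.78 -0.01]
n 5 row [-21.   18.1  15. ] [-0.01 -0.16 -0.  ]
```

```bash
python3 -m jog '[[-21,18,15,0,-0.16,0,0.3],[-21,18,15,0,-0.16,0,0.3],[-21,18,15,0,-0.16,0,0.3],[-21,18,15,0,-0.16,0,0.3],[-21,18,15,0,-0.16,0,0.3],[0,0,0,0,0,0,0.3],[0,0,0,0,0,0,0.3]]'
python3 - <<'E'
from h import *
m=camera_model("wrist");im=camera("wrist");st()
cv2.imwrite("pics/w4.png",im);plan([0.5407,0.302,0.037],down(13),n=6)
E
```

```text
time_s: 2.88
eef_pos: [0.5384, 0.3027, 0.1596]
eef_rot: [-0.702, 0.703, 0.08, -0.082]
wrist_force: [0.2, -0.4, 1.0]
opening: 0.351
t 2.93 p [0.5406 0.3023 0.161 ] x [0.974 0.226 0.001] y [ 0.001  0.    -1.   ] z [-0.226  0.974  0.   ] F [0.8 0.5 0.3] open 0.347
total t [-0.     0.124 -0.   ] w [-0.    0.06  0.05]
n 6 row [ 0.  20.7 -0.1] [-0.    0.01  0.01]
```

View pics/w4.png

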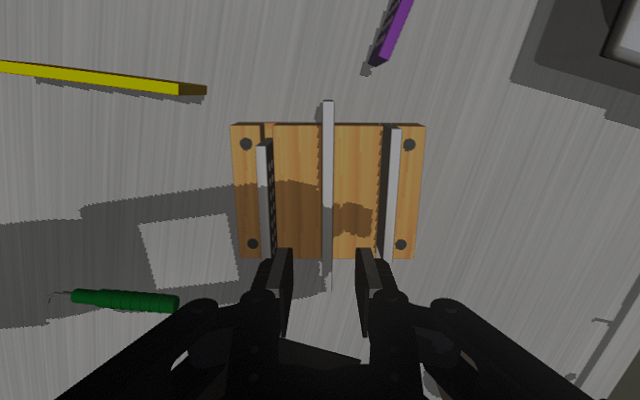

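Run:
```python
from h import *
im=cv2.imread("pics/w4.png"); crop("pics/w4a.png",im,300,360,90,300,3)
m=camera_model("wrist")
print(at(m,[(323,100),(333,100),(323,290),(333,290),(328,100),(328,290)],.068))
print(proj(m,[(.5407+a*.225+b*.974,.302-a*.974+b*.225,.068) for a in(-.075,.075) for b in(-.004,.004)]))
```

```text
[[0.52368601 0.37425761 0.068     ]
 [0.53038021 0.37581292 0.068     ]
 [0.55759914 0.22766504 0.068     ]
 [0.56565594 0.22953043 0.068     ]
 [0.52703316 0.37503468 0.068     ]
 [0.56162725 0.22859845 0.068     ]]
[[317.63358742  98.87688728]
 [329.28111408  98.88841245]
 [318.47964668 288.68243205]
 [328.16469815 288.68950454]]
```

View pics/w4a.png

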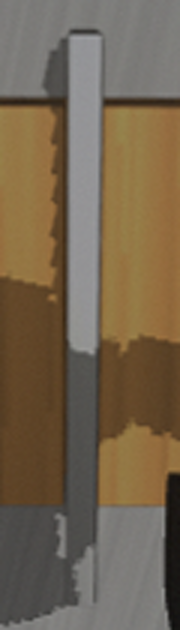

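```bash
python3 -m jog '[[0.5,21,0,0,0,0,0.3],[0,21,0,0,0,0,0.3],[0,21,0,0,0,0,0.3],[0,21,0,0,0,0,0.3],[0,21,0,0,0,0,0.3],[0,19,0,0,0,0,0.3],[0,0,0,0,0,0,0.3],[0,0,0,0,0,0,0.3]]'
python3 -m jog '[[0,0,0,0,0,0,1],[0,0,0,0,0,0,1],[0,0,0,0,0,0,1],[0,0,0,0,0,0,1],[0,0,0,0,0,0,1]]'
python3 - <<'E'
from h import *
st()
E
```

```text
time_s: 3.6
eef_pos: [0.5426, 0.3009, 0.0366]
eef_rot: [-0.703, 0.703, 0.079, -0.079]
wrist_force: [1.0, 0.2, 0.6]
opening: 0.352
time_s: 4.02
eef_pos: [0.5423, 0.3011, 0.0384]
eef_rot: [0.703, -0.703, -0.079, 0.079]
wrist_force: [-5.0, -2.0, 4.8]
opening: 0.079
t 4.02 p [0.5423 0.3011 0.0384] x [0.975 0.223 0.001] y [ 0.001  0.    -1.   ] z [-0.223  0.975 -0.   ] F [-5.  -2.   4.8] open 0.079
```

```bash
python3 -m jog '[[0,-10,0,0,0,0,1],[0,-14,0,0,0,0,1],[0,-18,0,0,0,0,1],[0,-22,0,0,0,0,1],[0,-22,0,0,0,0,1],[0,-22,0,0,0,0,1],[0,-22,0,0,0,0,1],[0,-20,0,0,0,0,1]]'
python3 -m jog '[[0,0,0,0,0,0,1],[0,0,0,0,0,0,1]]'
python3 - <<'E'
from h import *
im=camera("wrist");st()
cv2.imwrite("pics/w5.png",im);print(get_obs()["q"],get_obs()["torque"])
E
```

```text
time_s: 4.68
eef_pos: [0.5427, 0.3011, 0.19]
eef_rot: [0.703, -0.702, -0.08, 0.078]
wrist_force: [0.4, -0.3, -3.7]
opening: 0.083
time_s: 4.85
eef_pos: [0.5434, 0.3013, 0.1889]
eef_rot: [0.703, -0.702, -0.081, 0.077]
wrist_force: [0.2, -0.4, -3.4]
opening: 0.082
t 4.9 p [0.5421 0.3009 0.1868] x [0.975 0.222 0.001] y [ 0.001  0.    -1.   ] z [-0.222  0.975  0.   ] F [-0.4 -0.1 -3.6] open 0.083
[ 3.15561270e-01  3.18601408e-01  1.53110477e+00 -2.25495393e-05
  1.29064581e+00  9.13746215e-02] [-0.02417961  0.06121753 -0.00277183]
```

View pics/w5.png

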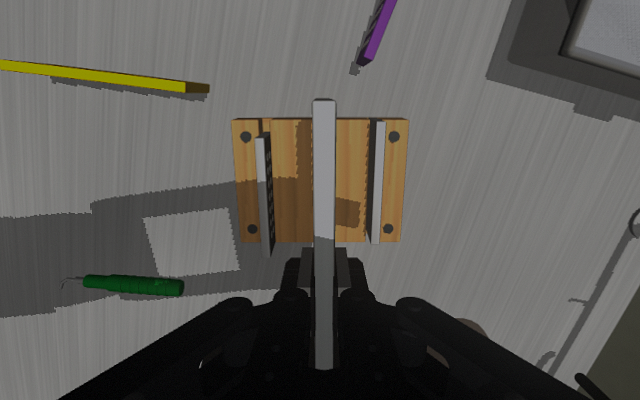

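Run:
```python
from h import *
plan([0.537,0.005,0.19],down(0),n=10)
```

```text
total t [-0.071 -0.003 -0.287] w [-1.000e-02  1.285e+01  7.000e-02]
n 10 row [ -4.2  -0.3 -29.4] [-0.    1.28  0.01]
```

```bash
python3 -m jog '[[-4,0,-15,0,0.6,0,1],[-4,0,-29,0,1.4,0,1],[-4,0,-30,0,1.4,0,1],[-4,0,-30,0,1.4,0,1],[-4,0,-30,0,1.4,0,1],[-4,0,-30,0,1.4,0,1],[-4,0,-30,0,1.4,0,1],[-4,0,-30,0,1.4,0,1]]'
python3 -m jog '[[-4,0,-30,0,1.4,0,1],[-4,0,-25,0,1,0,1],[-2,0,-10,0,0.45,0,1],[0,0,0,0,0,-5,1],[0,0,0,0,0,-5,1]]'
python3 - <<'E'
from h import *
st();im=camera("wrist");cv2.imwrite("pics/w6.png",im)
th=np.radians(50)
plan([0.537,0.005,0.12],R.from_rotvec([0,-50,0],degrees=True)*down(0),n=8)
E
```

```text
time_s: 5.57
eef_pos: [0.5414, 0.0727, 0.1844]
eef_rot: [0.707, -0.707, -0.013, 0.016]
wrist_force: [0.4, -0.3, -2.9]
opening: 0.078
time_s: 5.98
eef_pos: [0.5345, 0.0083, 0.1848]
eef_rot: [-0.704, 0.705, 0.059, 0.065]
wrist_force: [-0.4, 0.2, -3.2]
opening: 0.083
t 5.98 p [0.5345 0.0083 0.1848] x [ 0.985 -0.009  0.175] y [ 0.175 -0.001 -0.985] z [0.009 1.    0.   ] F [-0.4  0.2 -3.2] open 0.083
total t [-0.005  0.063 -0.005] w [  0.16  -0.43 -39.92]
n 8 row [-3.1  7.5 -0.6] [ 0.02 -0.05 -4.99]
```

View pics/w6.png

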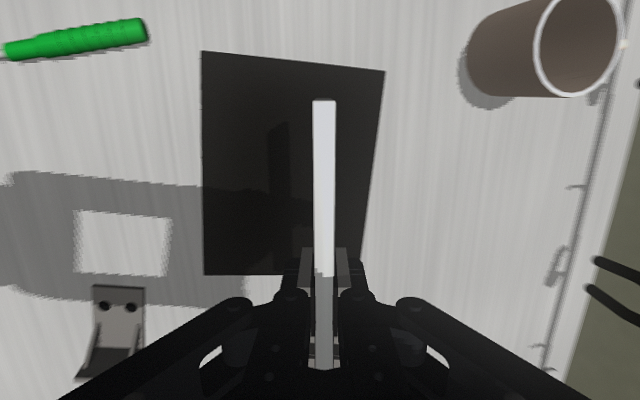

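```bash
python3 -m jog '[[-3,7.5,0,0,0,-5,1],[-3,7.5,0,0,0,-5,1],[-3,7.5,0,0,0,-5,1],[-3,7.5,0,0,0,-5,1],[-3,7.5,0,0,0,-5,1],[-3,7.5,0,0,0,-5,1],[-3,7.5,0,0,0,-5,1],[-3,7.5,0,0,0,-5,1]]'
python3 -m jog '[[0,0,0,0,0,0,1],[0,0,0,0,0,0,1]]'
python3 - <<'E'
from h import *
st();im=camera("wrist");cv2.imwrite("pics/w7.png",im);cv2.imwrite("pics/s7.png",camera("scene"))
plan([0.537,0.005,0.032],R.from_rotvec([0,-50,0],degrees=True)*down(0),n=4)
E
```

```text
time_s: 6.7
eef_pos: [0.538, 0.0188, 0.1325]
eef_rot: [0.666, -0.649, -0.262, -0.258]
wrist_force: [0.6, 1.8, -2.6]
opening: 0.083
time_s: 6.87
eef_pos: [0.539, 0.0183, 0.1334]
eef_rot: [0.666, -0.65, -0.261, -0.257]
wrist_force: [0.4, -0.1, -2.8]
opening: 0.082
t 6.87 p [0.539  0.0183 0.1334] x [ 0.731 -0.003  0.683] y [ 0.682  0.024 -0.731] z [-0.014  1.     0.02 ] F [ 0.4 -0.1 -2.8] open 0.082
total t [-0.073  0.072 -0.015] w [-1.29 -0.16 -6.79]
n 4 row [-19.   17.3  -3.5] [-0.32 -0.04 -1.7 ]
```

View pics/s7.png

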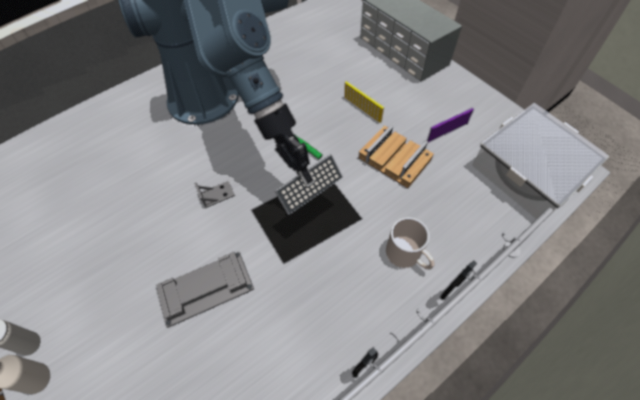

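View pics/w7.png

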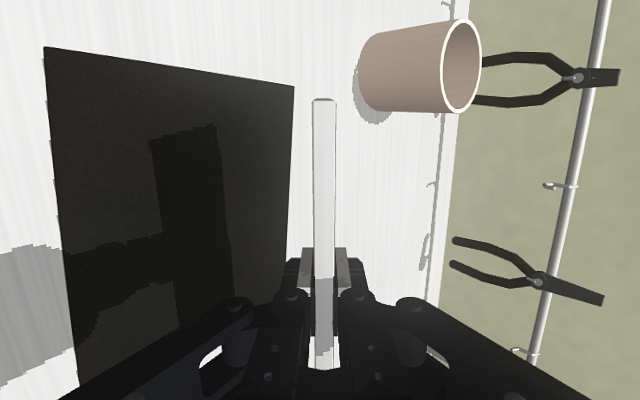

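```bash
python3 -m jog '[[-15,14,-3,-0.3,0,-1.4,1],[-15,14,-3,-0.3,0,-1.4,1],[-15,14,-3,-0.3,0,-1.4,1],[-15,14,-3,-0.3,0,-1.4,1],[-14,13,-3,-0.2,0,-1.2,1],[0,0,0,0,0,0,1],[0,0,0,0,0,0,1]]'
python3 - <<'E'
from h import *
st()
plan([0.537,0.005,0.0256],R.from_rotvec([0,-50,0],degrees=True)*down(0),n=1)
E
```

```text
time_s: 7.55
eef_pos: [0.5408, 0.0192, 0.0852]
eef_rot: [0.661, -0.636, -0.285, -0.277]
wrist_force: [0.3, -0.6, -2.4]
opening: 0.081
t 7.55 p [0.5408 0.0192 0.0852] x [ 0.684 -0.004  0.729] y [ 0.729  0.037 -0.684] z [-0.024  0.999  0.028] F [ 0.3 -0.6 -2.4] open 0.081
total t [-0.046  0.037 -0.016] w [-2.11 -0.28 -3.19]
n 1 row [-46.   37.5 -15.7] [-2.11 -0.28 -3.19]
```

Run:
```python
from h import *
print(get_obs()["q"],get_obs()["joint_efforts"],get_obs()["dq"])
```

```text
[-0.36789054  0.04097996  2.39815282  1.79283065  0.30886504 -2.06028743] [ -0.1469382  -25.44162512 -23.6073947    1.79121058   2.11056389
  -0.76492315] [ 0.0022948  -0.02658503 -0.00923443 -0.03474451  0.00152991  0.02712263]
```

The row didn't reach because the wrist is passing its singularity (q5 near 0, q4 at 1.8). I'll fit a small kinematic model from the logged poses and pick a lay-down direction that stays within the joint ranges.

```bash
cat > kin.py <<'E'
from h import *
from scipy.optimize import least_squares
def rot(q):
    r=R.from_euler('ZYZYZ',[q[0],q[1]+q[2],q[3],q[4],q[5]]).as_matrix()
    return np.c_[-r[:,0],r[:,2],r[:,1]]
def fk(q,P):
    a1,d1,l2,l3,e,L=P
    f=q[1]+q[2]
    r=a1+l2*np.sin(q[1])+l3*np.sin(f)-e*np.cos(f)
    z=d1+l2*np.cos(q[1])+l3*np.cos(f)+e*np.sin(f)
    M=rot(q)
    return np.array([r*np.cos(q[0]),r*np.sin(q[0]),z])+L*M[:,1],M
S=[([.963719,.181521,1.60801,0,1.3538,-.206287],[.22399,.52898,.23039]),
([.355986,.127132,1.629333,.0005,1.38588,-.813868],[.4699,.3006,.2502]),
([.315561,.318601,1.531105,0,1.290646,.091375],[.5421,.3009,.1868]),
([-.367891,.04098,2.398153,1.792831,.308865,-2.060287],[.5408,.0192,.0852])]
PR=np.array([0,.35,.4,.4,0,.25])
def res(P): return np.r_[np.concatenate([(fk(q,P)[0]-p) for q,p in S])*1000,(P-PR)*3]
P=least_squares(res,PR).x
LO=np.array([-2.99,-.89,.3,-1.14,0,-3.12]);HI=np.array([2.99,2.07,2.58,4.28,2.63,3.12])
def ik(pos,Rm,q0):
    g=lambda q:(lambda f:np.r_[(f[0]-pos)*20,(f[1]-Rm).ravel()])(fk(q,P))
    s=least_squares(g,np.clip(q0,LO+.01,HI-.01),bounds=(LO,HI));return s.x,np.abs(s.fun).max()
def tilted(az,a):
    "tool y pointing to azimuth az, a deg below horizontal, tool x up"
    h=np.array([np.cos(np.radians(az)),np.sin(np.radians(az)),0]);u=np.array([0,0,1.]);a=np.radians(a)
    y=h*np.cos(a)-u*np.sin(a);x=h*np.sin(a)+u*np.cos(a);return np.c_[x,y,np.cross(x,y)]
E
python3 - <<'E'
from kin import *
np.set_printoptions(precision=3,suppress=True)
print(P,res(P)[:12]);M=fk(S[3][0],P)[1];print(M)
c=np.array([.53,.005])
for az in (-60,-40,-25,0,25,45,60,75,90,110,135,160,180,-135,-90):
  for a in (30,40,50):
    h=np.array([np.cos(np.radians(az)),np.sin(np.radians(az))])
    p=np.r_[c+h*.007,.003+.0304*np.sin(np.radians(a))+.004*np.cos(np.radians(a))]
    best=min((ik(p,tilted(az,a),q0) for q0 in ([0,.3,1.9,1,.8,-1],[0,.3,1.9,-.5,.8,.5],[0,.3,1.9,3,.8,0],[0,.3,1.9,3,.8,-2.9],[0,.3,1.9,0,.8,2])),key=lambda s:s[1])
    if best[1]<.01: print(az,a,best[0])
E
```

```text
Traceback (most recent call last):
  File "kin.py", line 19, in <module>
    P=least_squares(res,PR).x
      ~~~~~~~~~~~~~^^^^^^^^
  File "kin.py", line 18, in res
    def res(P): return np.r_[np.concatenate([(fk(q,P)[0]-p) for q,p in S])*1000,(P-PR)*3]
                                              ~~^^^^^
  File "kin.py", line 11, in fk
    M=rot(q)
  File "kin.py", line 4, in rot
    r=R.from_euler('ZYZYZ',[q[0],q[1]+q[2],q[3],q[4],q[5]]).as_matrix()
      ~~~~~~~~~~~~^^^^^^^^^^^^^^^^^^^^^^^^^^^^^^^^^^^^^^^^^
  File "scipy/spatial/transform/_rotation.pyx", line 1413, in scipy.spatial.transform._rotation.Rotation.from_euler
ValueError: Expected axis specification to be a non-empty string of upto 3 characters, got ZYZYZ
```

```bash
python3 - <<'E'
s=open("kin.py").read()
s=s.replace("r=R.from_euler('ZYZYZ',[q[0],q[1]+q[2],q[3],q[4],q[5]]).as_matrix()","r=(R.from_euler('ZYZ',[q[0],q[1]+q[2],q[3]])*R.from_euler('YZ',[q[4],q[5]])).as_matrix()")
open("kin.py","w").write(s)
E
cat > sw.py <<'E'
from kin import *
np.set_printoptions(precision=3,suppress=True)
print(P,res(P)[:12]);M=fk(S[3][0],P)[1];print(M)
c=np.array([.53,.005])
for az in (-60,-40,-25,0,25,45,60,75,90,110,135,160,180,-135,-90):
  for a in (30,40,50):
    h=np.array([np.cos(np.radians(az)),np.sin(np.radians(az))])
    p=np.r_[c+h*.007,.003+.0304*np.sin(np.radians(a))+.004*np.cos(np.radians(a))]
    best=min((ik(p,tilted(az,a),q0) for q0 in ([0,.3,1.9,1,.8,-1],[0,.3,1.9,-.5,.8,.5],[0,.3,1.9,3,.8,0],[0,.3,1.9,3,.8,-2.9],[0,.3,1.9,0,.8,2])),key=lambda s:s[1])
    if best[1]<.01: print(az,a,best[0])
E
python3 sw.py
```

```text
[-0.321  0.881  0.547  0.871 -0.304  0.7  ] [  96.227  -67.955    2.695   43.853 -109.206   13.657   33.391 -113.019
  -18.559   -0.628   -4.994    2.202]
[[ 0.684  0.729 -0.024]
 [-0.004  0.037  0.999]
 [ 0.729 -0.684  0.028]]
-60 30 [ 1.156  0.983  1.328 -0.774  1.611  2.504]
-60 40 [ 1.05   0.78   1.492 -0.73   1.45   2.413]
-60 50 [ 0.9    0.595  1.625 -0.671  1.292  2.262]
-40 30 [ 1.391  0.85   1.618 -0.86   1.448  2.563]
-40 40 [ 1.224  0.63   1.769 -0.852  1.271  2.415]
-40 50 [ 0.989  0.433  1.878 -0.804  1.09   2.169]
-25 30 [ 1.621  0.772  1.818 -0.9    1.356  2.647]
-25 40 [ 1.354  0.524  1.972 -0.963  1.145  2.441]
-25 50 [ 0.981  0.306  2.067 -0.942  0.904  2.076]
0 30 [-0.077  0.734  2.197  3.052  0.837 -3.12 ]
0 40 [-1.74   0.371  2.307  1.081  1.027 -2.601]
0 50 [ 0.052  0.127  2.302 -1.14   0.036  1.18 ]
25 30 [-1.623  0.767  1.832  0.9    1.351 -2.655]
25 40 [-1.344  0.517  1.986  0.972  1.136 -2.444]
25 50 [-0.956  0.296  2.08   0.954  0.887 -2.068]
45 30 [-1.322  0.874  1.563  0.844  1.477 -2.548]
45 40 [-1.171  0.659  1.715  0.826  1.306 -2.412]
45 50 [-0.958  0
[... 346 characters left out ...]
2  1.218  0.875  0.652  1.887 -2.489]
90 40 [-0.78   1.006  1.086  0.583  1.718 -2.469]
90 50 [-0.691  0.813  1.269  0.519  1.553 -2.404]
110 30 [-0.649  1.409  0.53   0.572  2.094 -2.519]
110 40 [-0.606  1.165  0.808  0.487  1.9   -2.545]
110 50 [-0.543  0.951  1.04   0.42   1.715 -2.524]
135 40 [-0.388  1.359  0.474  0.353  2.112 -2.69 ]
135 50 [-0.35   1.1    0.792  0.289  1.887 -2.707]
160 50 [-0.154  1.203  0.62   0.138  2.003 -2.933]
-135 40 [ 0.397  1.367  0.461 -0.347  2.12   2.698]
-135 50 [ 0.361  1.106  0.782 -0.283  1.894  2.716]
-90 30 [ 0.851  1.228  0.857 -0.647  1.898  2.49 ]
-90 40 [ 0.789  1.015  1.071 -0.578  1.728  2.472]
-90 50 [ 0.702  0.821  1.257 -0.513  1.562  2.41 ]
```

```bash
python3 - <<'E'
s=open("kin.py").read()
s=s.replace("a1,d1,l2,l3,e,L=P","a1,d1,l2,l3,e,L,w=P").replace("np.array([r*np.cos(q[0]),r*np.sin(q[0]),z])","np.array([r*np.cos(q[0])-w*np.sin(q[0]),r*np.sin(q[0])+w*np.cos(q[0]),z])").replace("0,.25])","0,.25,.118])").replace("*3]","*1]")
open("kin.py","w").write(s)
E
python3 sw.py
```

```text
[-0.     0.314  0.438  0.515 -0.086  0.319  0.118] [-0.008  0.005  0.018  0.006 -0.02  -0.027  0.001  0.008  0.012  0.001
  0.005 -0.002]
[[ 0.684  0.729 -0.024]
 [-0.004  0.037  0.999]
 [ 0.729 -0.684  0.028]]
-60 50 [ 0.133  0.409  2.009 -1.072  0.743  2.012]
0 30 [-0.45   0.481  2.438  2.617  0.851 -3.014]
0 40 [-0.397  0.294  2.409  2.462  0.491 -2.786]
0 50 [-0.348  0.195  2.335  1.813  0.228 -2.09 ]
25 30 [-0.759  0.501  2.337  1.76   0.962 -2.796]
25 40 [-0.66   0.34   2.323  1.591  0.75  -2.496]
25 50 [-0.555  0.241  2.269  1.268  0.599 -2.073]
45 30 [-0.809  0.56   2.153  1.315  1.108 -2.659]
45 40 [-0.724  0.424  2.161  1.198  0.963 -2.445]
45 50 [-0.623  0.327  2.139  1.011  0.846 -2.174]
60 30 [-0.785  0.625  1.99   1.082  1.245 -2.603]
60 40 [-0.714  0.501  2.015  0.99   1.119 -2.449]
60 50 [-0.627  0.403  2.018  0.856  1.009 -2.255]
75 30 [-0.732  0.699  1.819  0.902  1.393 -2.584]
75 40 [-0.675  0.582  1.862  0.824  1.272 -2.478]
75 50 [-0.603  0.482  1.889  0.722  1.16  -2.343]
90 30 [-0.663  0.778  1.648  0.752  1.543 -2.598]
90 40 [-0.618  0.662  1.708  0.683  1.419
[... 279 characters left out ...]
0.87   1.313  0.303  1.783 -2.817]
135 50 [-0.372  0.747  1.426  0.261  1.622 -2.804]
160 30 [-0.261  1.073  1.047  0.087  2.065 -3.056]
160 40 [-0.257  0.939  1.181  0.074  1.891 -3.059]
160 50 [-0.252  0.807  1.317  0.063  1.713 -3.058]
180 30 [-0.142  1.095  1.004 -0.141  2.081  3.001]
180 40 [-0.148  0.958  1.145 -0.119  1.903  3.007]
180 50 [-0.156  0.824  1.288 -0.101  1.722  3.007]
-135 30 [ 0.106  1.     1.192 -0.598  1.83   2.585]
-135 40 [ 0.078  0.874  1.305 -0.524  1.682  2.575]
-135 50 [ 0.041  0.75   1.42  -0.451  1.529  2.547]
-90 30 [ 0.279  0.784  1.636 -1.022  1.351  2.433]
-90 40 [ 0.225  0.668  1.697 -0.917  1.225  2.329]
-90 50 [ 0.157  0.563  1.75  -0.787  1.111  2.194]
```

```bash
cat >> kin.py <<'E'
def path(rows,q=None,v=True):
    o=get_obs() if q is None else None
    q=o["q"] if q is None else q; p,M=fk(q,P); mx=0
    for r in rows:
        p=p+M@np.array(r[:3])/1000; M=M@R.from_rotvec(r[3:6],degrees=True).as_matrix()
        q2,e=ik(p,M,q); sp=np.abs(q2-q)*12/np.array([2.57,2.57,3.01,3.14,3.14,3.14]); mx=max(mx,sp.max()); 
        if e>.003: print("bad",e)
        q=q2
    print("end",p.round(4),q.round(3),"maxspeedfrac",round(mx,2)); return q
E
python3 - <<'E'
from kin import *
np.set_printoptions(precision=3,suppress=True)
az,a=60,40
h=np.array([np.cos(np.radians(az)),np.sin(np.radians(az))])
p=np.r_[np.array([.53,.005])+h*.007,.003+.0304*np.sin(np.radians(a))+.004*np.cos(np.radians(a))]
print(p)
pt=p+[0,0,.07]
plan(pt,R.from_matrix(tilted(az,a)),n=10)
path([[2.9,0,0,0,0,0]]*0)
E
```

```text
[0.533 0.011 0.026]
total t [ 0.003 -0.013 -0.008] w [ 42.86 -40.    -2.07]
n 10 row [ 0.1 -1.5 -0.4] [ 4.29 -4.   -0.21]
end [0.541 0.019 0.085] [-0.368  0.041  2.398  1.793  0.309 -2.06 ] maxspeedfrac 0
```

Run:
```python
from kin import *
q=path([[0,-10,0,0,0,0]]*1)
q=path([[0.1,-0.6,-.4,4.29,-4,-.21]]*10,q)
```

```text
end [0.5335 0.0188 0.092 ] [-3.790e-01 -1.000e-03  2.417e+00  1.708e+00  3.120e-01 -1.980e+00] maxspeedfrac 0.32
end [0.5321 0.0136 0.0967] [-0.712  0.326  2.039  0.937  1.205 -2.313] maxspeedfrac 0.5
```

```bash
python3 -m jog '[[0,-10,0,0,0,0,1],[0.1,-0.6,-0.4,4.29,-4,-0.21,1],[0.1,-0.6,-0.4,4.29,-4,-0.21,1],[0.1,-0.6,-0.4,4.29,-4,-0.21,1],[0.1,-0.6,-0.4,4.29,-4,-0.21,1],[0.1,-0.6,-0.4,4.29,-4,-0.21,1],[0.1,-0.6,-0.4,4.29,-4,-0.21,1],[0.1,-0.6,-0.4,4.29,-4,-0.21,1]]'
python3 -m jog '[[0.1,-0.6,-0.4,4.29,-4,-0.21,1],[0.1,-0.6,-0.4,4.29,-4,-0.21,1],[0.1,-0.6,-0.4,4.29,-4,-0.21,1],[0,0,0,0,0,0,1]]'
python3 - <<'E'
from kin import *
st();cv2.imwrite("pics/s8.png",camera("scene"));cv2.imwrite("pics/w8.png",camera("wrist"))
plan([.533,.011,.033],R.from_matrix(tilted(60,40)),n=4)
E
```

```text
time_s: 8.22
eef_pos: [0.5309, 0.0136, 0.0956]
eef_rot: [0.711, -0.489, -0.504, -0.039]
wrist_force: [0.8, 0.8, -2.1]
opening: 0.08
time_s: 8.55
eef_pos: [0.5336, 0.0096, 0.0974]
eef_rot: [0.703, -0.407, -0.579, 0.065]
wrist_force: [0.3, -1.6, -2.8]
opening: 0.084
t 8.55 p [0.5336 0.0096 0.0974] x [0.32  0.564 0.761] y [ 0.38   0.66  -0.648] z [-0.868  0.497 -0.003] F [ 0.3 -1.6 -2.8] open 0.084
total t [-0.049  0.041 -0.001] w [ 0.08 -0.03 -0.23]
n 4 row [-12.3  10.2  -0.4] [ 0.02 -0.01 -0.06]
```

View pics/s8.png

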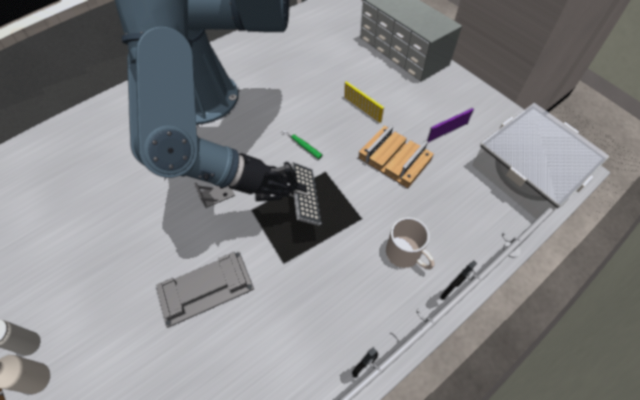

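View pics/w8.png

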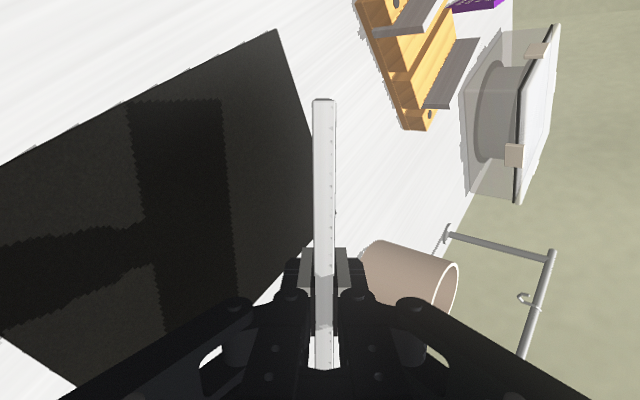

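```bash
python3 -m jog '[[-12,10,0,0,0,0,1],[-12,10,0,0,0,0,1],[-12,10,0,0,0,0,1],[-10,8,0,0,0,0,1],[-4,3.5,0,0,0,0,1],[0,0,0,0,0,0,1],[0,0,0,0,0,0,1]]'
python3 - <<'E'
from kin import *
st()
E
```

```text
time_s: 9.23
eef_pos: [0.5315, 0.0135, 0.0323]
eef_rot: [0.704, -0.406, -0.579, 0.062]
wrist_force: [0.9, 0.2, -2.9]
opening: 0.08
t 9.23 p [0.5315 0.0135 0.0323] x [0.321 0.557 0.766] y [ 0.384  0.663 -0.643] z [-0.866  0.5   -0.001] F [ 0.9  0.2 -2.9] open 0.08
```

```bash
python3 -m jog '[[-1.5,1.3,0,0,0,0,1],[-1.5,1.3,0,0,0,0,1],[-1.2,1,0,0,0,0,1],[0,0,0,0,0,0,1],[0,0,0,0,0,0,1]]'
python3 -m jog '[[-0.8,0.65,0,0,0,0,1],[-0.8,0.65,0,0,0,0,1],[0,0,0,0,0,0,1]]'
```

```text
time_s: 9.65
eef_pos: [0.532, 0.0131, 0.0266]
eef_rot: [0.704, -0.406, -0.58, 0.062]
wrist_force: [0.2, 0.6, -3.7]
opening: 0.078
time_s: 9.9
eef_pos: [0.5324, 0.0131, 0.0256]
eef_rot: [0.704, -0.405, -0.581, 0.061]
wrist_force: [-4.3, -2.4, 7.6]
opening: 0.085
```

```bash
python3 -m jog '[[0,0,0,0,0,0,0.75],[0,0,0,0,0,0,0.65],[0,0,0,0,0,0,0.55],[0,0,0,0,0,0,0.45],[0,0,0,0,0,0,0.45]]'
python3 - <<'E'
from kin import *
st();cv2.imwrite("pics/w9.png",camera("wrist"));s=camera("scene");crop("pics/s9.png",s,230,370,140,270,4)
E
```

```text
time_s: 10.32
eef_pos: [0.5321, 0.0131, 0.0244]
eef_rot: [0.704, -0.406, -0.58, 0.062]
wrist_force: [-0.1, -0.9, -1.9]
opening: 0.278
t 10.32 p [0.5321 0.0131 0.0244] x [0.319 0.557 0.766] y [ 0.384  0.663 -0.642] z [-0.866  0.5   -0.002] F [-0.1 -0.9 -1.9] open 0.278
```

View pics/w9.png

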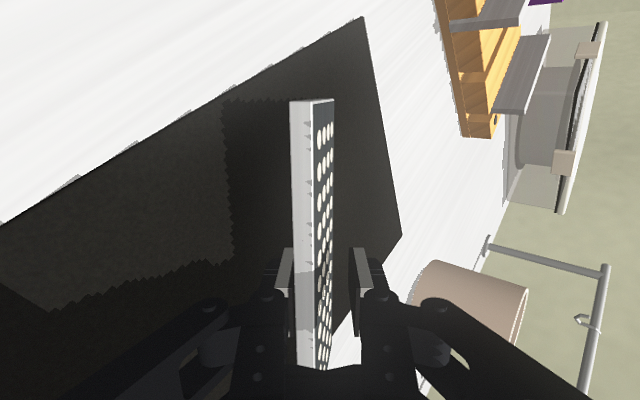

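View pics/s9.png

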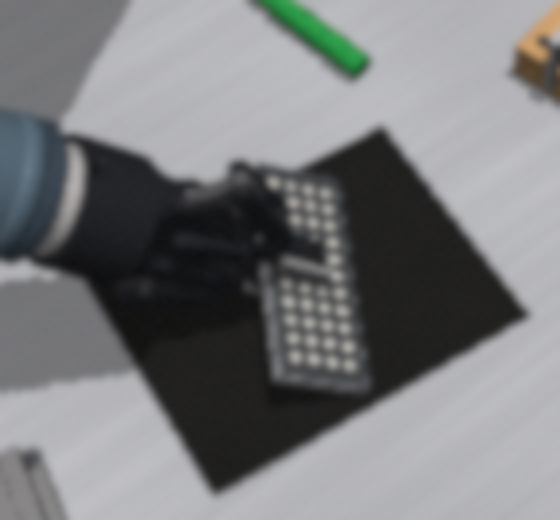

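```bash
python3 -m jog '[[-2,-2.4,0,0,0,0,0.45],[-2.6,-3.1,0,0,0,0,0.45],[-2.6,-3.1,0,0,0,0,0.45],[-2.6,-3.1,0,0,0,0,0.45],[-2.6,-3.1,0,0,0,0,0.45],[-2.6,-3.1,0,0,0,0,0.45],[0,0,0,0,0,0,0.45]]'
python3 - <<'E'
from kin import *
st();cv2.imwrite("pics/w10.png",camera("wrist"));s=camera("scene");crop("pics/s10.png",s,230,370,140,270,4)
E
```

```text
time_s: 11.0
eef_pos: [0.5202, -0.008, 0.0244]
eef_rot: [0.704, -0.406, -0.58, 0.061]
wrist_force: [-0.6, -1.4, -1.0]
opening: 0.275
t 11.0 p [ 0.5202 -0.008   0.0244] x [0.32  0.557 0.766] y [ 0.385  0.663 -0.643] z [-0.866  0.5   -0.002] F [-0.6 -1.4 -1. ] open 0.275
```

View pics/w10.png

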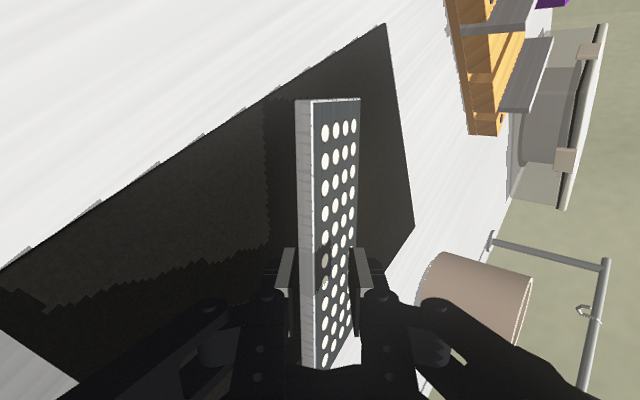

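View pics/s10.png

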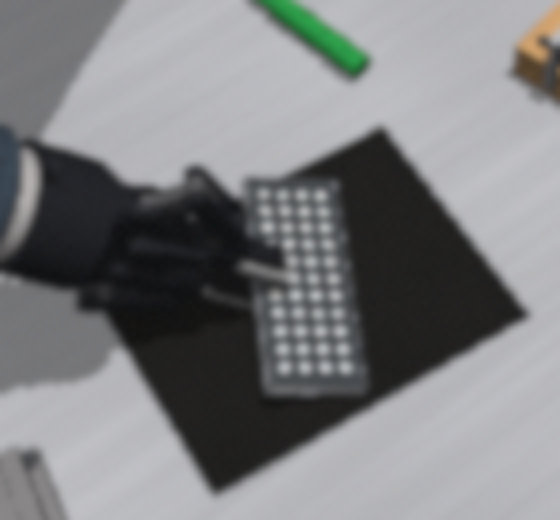

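```bash
python3 -m jog '[[-2.6,-3.1,0,0,0,0,0.45],[-2.6,-3.1,0,0,0,0,0.45],[-2.6,-3.1,0,0,0,0,0.45],[-2.6,-3.1,0,0,0,0,0.45],[-2.6,-3.1,0,0,0,0,0.45],[-2.6,-3.1,0,0,0,0,0.45],[0,0,0,0,0,0,0.45]]'
python3 - <<'E'
from kin import *
st();cv2.imwrite("pics/w11.png",camera("wrist"))
E
```

```text
time_s: 11.68
eef_pos: [0.5082, -0.029, 0.0245]
eef_rot: [0.703, -0.406, -0.58, 0.061]
wrist_force: [0.2, -0.9, 0.2]
opening: 0.271
t 11.68 p [ 0.5082 -0.029   0.0245] x [0.32  0.557 0.766] y [ 0.385  0.663 -0.642] z [-0.866  0.5   -0.003] F [ 0.2 -0.9  0.2] open 0.271
```

View pics/w11.png

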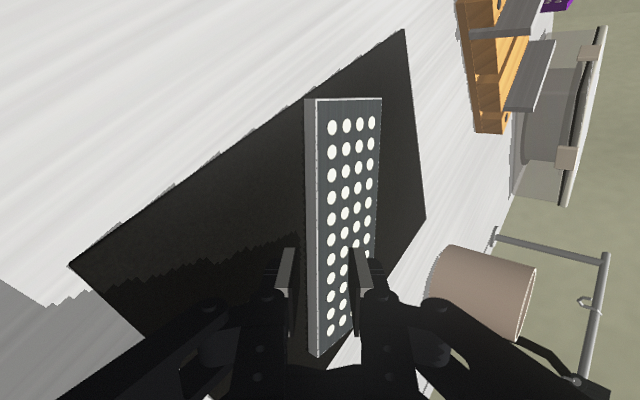

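```bash
python3 -m jog '[[-2.6,-3.1,0,0,0,0,0.45],[-2.6,-3.1,0,0,0,0,0.45],[-2.6,-3.1,0,0,0,0,0.45],[-2.6,-3.1,0,0,0,0,0.45],[-2.6,-3.1,0,0,0,0,0.45],[-2.6,-3.1,0,0,0,0,0.45],[-2.6,-3.1,0,0,0,0,0.45],[0,0,0,0,0,0,0.45]]'
python3 - <<'E'
from kin import *
st();cv2.imwrite("pics/w12.png",camera("wrist"))
s=camera("scene");crop("pics/s12.png",s,230,370,140,270,4)
E
```

```text
time_s: 12.4
eef_pos: [0.494, -0.0536, 0.0244]
eef_rot: [0.703, -0.406, -0.58, 0.061]
wrist_force: [0.3, 0.4, -0.5]
opening: 0.275
t 12.4 p [ 0.494  -0.0536  0.0244] x [0.32  0.557 0.766] y [ 0.385  0.663 -0.643] z [-0.866  0.5   -0.003] F [ 0.3  0.4 -0.5] open 0.275
```

View pics/w12.png

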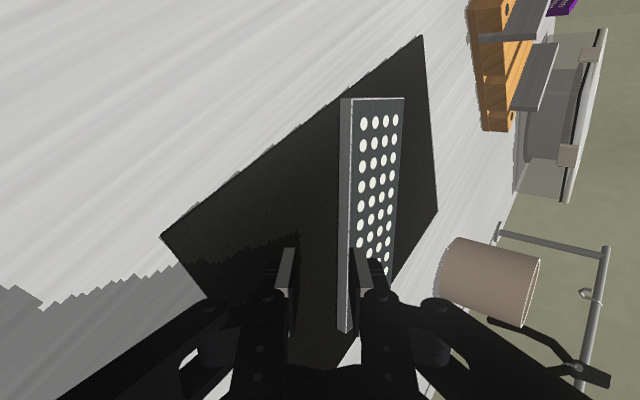

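View pics/s12.png

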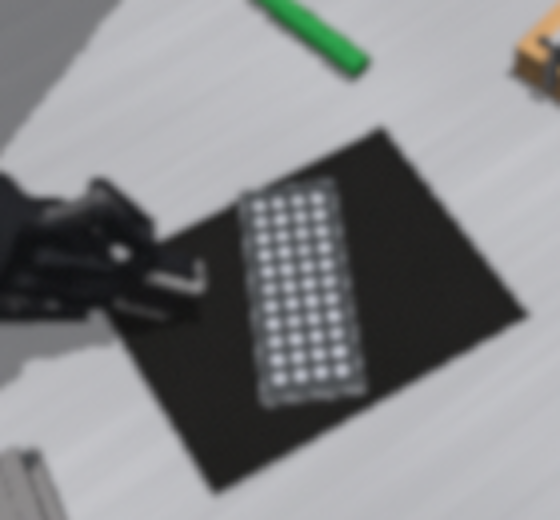

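```bash
python3 -m jog '[[0,-25,0,0,0,0,0],[0,-35,0,0,0,0,-0.5],[0,-35,0,0,0,0,-0.5],[0,-35,0,0,0,0,-1]]'
python3 - <<'E'
from kin import *
np.set_printoptions(precision=4,suppress=True)
st();m=camera_model("scene");c=at(m,[(305.5,213)],.011)[0];print(c)
plan([c[0],c[1],.20],down(60),n=10)
E
```

```text
time_s: 12.83
eef_pos: [0.4432, -0.139, 0.1087]
eef_rot: [0.704, -0.405, -0.58, 0.062]
wrist_force: [1.3, -0.6, -0.6]
opening: 0.829
t 12.83 p [ 0.4432 -0.139   0.1087] x [0.319 0.557 0.767] y [ 0.383  0.664 -0.642] z [-0.867  0.499 -0.001] F [ 1.3 -0.6 -0.6] open 0.829
[0.5317 0.0042 0.011 ]
total t [ 0.178  0.07  -0.005] w [ 0.03  0.11 50.05]
n 10 row [19.8 -0.3 -0.5] [0.   0.01 5.01]
```

```bash
python3 - <<'E'
from kin import *
path([[19.8,0,0,0,0,5]]*10)
E
python3 -m jog '[[19.8,0,0,0,0,5,-1],[19.8,0,0,0,0,5,-1],[19.8,0,0,0,0,5,-1],[19.8,0,0,0,0,5,-1],[19.8,0,0,0,0,5,-1],[19.8,0,0,0,0,5,-1],[19.8,0,0,0,0,5,-1],[19.8,0,0,0,0,5,-1]]'
python3 -m jog '[[19.8,0,0,0,0,5,-1],[19.8,0,0,0,0,5,-1],[0,0,0,0,0,0,-1],[0,0,0,0,0,0,-1],[0,0,0,0,0,0,-1]]'
python3 - <<'E'
from kin import *
st();m=camera_model("wrist");np.save("w13.npy",m["pose"]);cv2.imwrite("pics/w13.png",camera("wrist"));t=camera("top");cv2.imwrite("pics/t13.png",t)
E
```

```text
end [0.528  0.0087 0.1975] [-0.209  0.109  1.76   0.     1.272 -1.258] maxspeedfrac 0.52
time_s: 13.5
eef_pos: [0.5102, -0.0246, 0.1932]
eef_rot: [0.638, -0.582, -0.406, 0.299]
wrist_force: [0.6, -0.8, 0.4]
opening: 0.999
time_s: 13.92
eef_pos: [0.5283, 0.0091, 0.196]
eef_rot: [-0.612, 0.612, 0.355, -0.354]
wrist_force: [-0.3, -0.5, 0.0]
opening: 0.999
t 13.92 p [0.5283 0.0091 0.196 ] x [0.498 0.867 0.001] y [ 0.001  0.    -1.   ] z [-0.867  0.498 -0.001] F [-0.3 -0.5  0. ] open 0.999
```

View pics/w13.png

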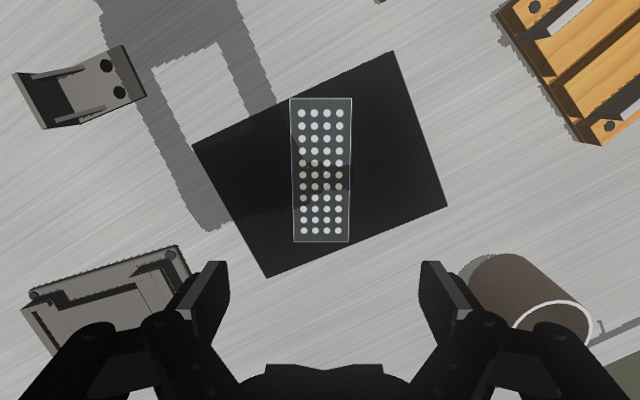

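Run:
```python
from h import *
im=cv2.imread("pics/w13.png");crop("pics/w13a.png",im,270,370,80,260,3.3)
```

```text
(no output)
```

View pics/w13a.png

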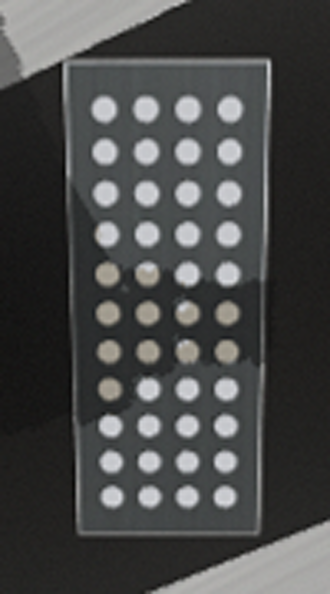

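Run:
```python
from h import *
np.set_printoptions(precision=4,suppress=True)
m=camera_model("wrist");m["pose"]=np.load("w13.npy")
p=at(m,[(270+x/3.3-.3,80+y/3.3-.3) for x,y in [(66,61),(270,61),(258,533),(79,533)]],.011)
c=p.mean(0);d=(p[0]+p[1]-p[2]-p[3]);w=p[1]+p[2]-p[0]-p[3]
print(p,c,np.linalg.norm(d)/2,np.linalg.norm(w)/2,"heading w",np.degrees(np.arctan2(w[1],w[0])),"d",np.degrees(np.arctan2(d[1],d[0]))-90)
plan([c[0],c[1],.07],down(59.5),n=5)
```

```text
[[ 0.4481  0.0177  0.011 ]
 [ 0.4774  0.0688  0.011 ]
 [ 0.6066 -0.0057  0.011 ]
 [ 0.5772 -0.0569  0.011 ]] [0.5273 0.006  0.011 ] 0.14911502455097927 0.05896636987676754 heading w 60.11909510789982 d 60.02221887242845
total t [-0.002  0.126 -0.   ] w [0.06 0.44 0.04]
n 5 row [-0.4 25.2 -0. ] [0.01 0.09 0.01]
```

```bash
python3 -m jog '[[-0.4,25,0,0,0,0,-0.64],[-0.4,30,0,0,0,0,-0.64],[-0.4,30,0,0,0,0,-0.64],[-0.4,30,0,0,0,0,-0.64],[-0.5,30,0,0,0,0,-0.64],[0,20,0,0,0,0,-0.64],[0,0,0,0,0,0,-0.64],[0,0,0,0,0,0,-0.64]]'
python3 - <<'E'
from kin import *
st();cv2.imwrite("pics/w14.png",camera("wrist"));plan([.5273,.006,0.01],down(60),n=1)
E
```

```text
time_s: 14.68
eef_pos: [0.527, 0.0054, 0.0308]
eef_rot: [0.613, -0.613, -0.353, 0.353]
wrist_force: [-0.1, 0.1, 1.3]
opening: 0.817
t 14.68 p [0.527  0.0054 0.0308] x [ 0.502  0.865 -0.   ] y [-0.001  0.    -1.   ] z [-0.865  0.502  0.001] F [-0.1  0.1  1.3] open 0.817
total t [-0.     0.022  0.001] w [ 0.15 -0.1   0.05]
n 1 row [-0.1 22.3  1.3] [ 0.15 -0.1   0.05]
```

View pics/w14.png

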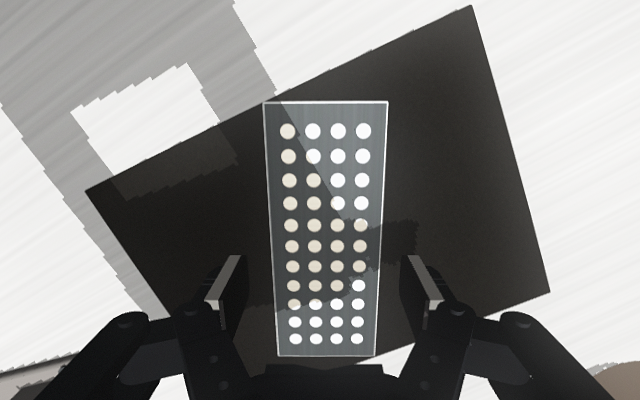

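```bash
python3 -m jog '[[0.5,10,1,0,0,0,-0.64],[0,10,0.3,0,0,0,-0.64],[0,5,0,0,0,0,-0.64],[0,0,0,0,0,0,-0.64],[0,0,0,0,0,0,-0.64]]'
python3 -m jog '[[0,1.5,0,0,0,0,-0.64],[0,1.5,0,0,0,0,-0.64],[0,0,0,0,0,0,-0.64]]'
python3 -m jog '[[0,1.5,0,0,0,0,-0.64],[0,1.5,0,0,0,0,-0.64],[0,0,0,0,0,0,-0.64]]'
```

```text
time_s: 15.15
eef_pos: [0.5272, 0.0079, 0.0063]
eef_rot: [-0.612, 0.613, 0.354, -0.353]
wrist_force: [-0.5, 0.2, 1.1]
opening: 0.821
time_s: 15.4
eef_pos: [0.5275, 0.0078, 0.0036]
eef_rot: [-0.612, 0.613, 0.354, -0.353]
wrist_force: [-0.0, 0.2, -0.5]
opening: 0.821
time_s: 15.65
eef_pos: [0.5273, 0.0077, 0.0003]
eef_rot: [-0.612, 0.613, 0.354, -0.353]
wrist_force: [-0.8, 0.7, -0.4]
opening: 0.821
```

```bash
python3 -m jog '[[0,1.5,0,0,0,0,-0.64],[0,1.5,0,0,0,0,-0.64],[0,0,0,0,0,0,-0.64]]'
python3 -m jog '[[0,1,0,0,0,0,-0.64],[0,1,0,0,0,0,-0.64],[0,0,0,0,0,0,-0.64]]'
```

```text
time_s: 15.9
eef_pos: [0.5272, 0.0077, -0.0028]
eef_rot: [-0.612, 0.613, 0.354, -0.353]
wrist_force: [0.6, 0.7, -1.0]
opening: 0.822
time_s: 16.15
eef_pos: [0.5274, 0.0077, -0.0046]
eef_rot: [-0.612, 0.613, 0.354, -0.353]
wrist_force: [0.3, 0.2, -0.4]
opening: 0.82
```

```bash
python3 -m jog '[[0,-1.2,0,0,0,0,-0.6],[0,0,0,0,0,0,-0.5],[0,0,0,0,0,0,-0.45],[0,0,0,0,0,0,-0.4],[0,0,0,0,0,0,1],[0,0,0,0,0,0,1],[0,0,0,0,0,0,1],[0,0,0,0,0,0,1]]'
python3 - <<'E'
from kin import *
st();cv2.imwrite("pics/w15.png",camera("wrist"))
E
```

```text
time_s: 16.82
eef_pos: [0.5282, 0.0073, -0.0015]
eef_rot: [-0.611, 0.613, 0.355, -0.353]
wrist_force: [-5.8, -0.7, 15.5]
opening: 0.678
t 16.82 p [ 0.5282  0.0073 -0.0015] x [0.499 0.867 0.   ] y [ 0.003 -0.002 -1.   ] z [-0.867  0.499 -0.004] F [-5.8 -0.7 15.5] open 0.678
```

View pics/w15.png

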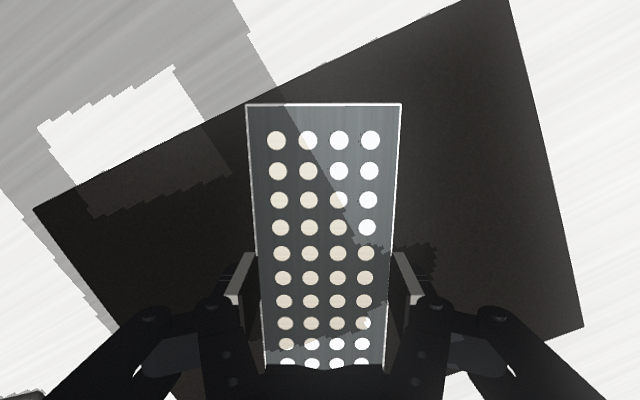

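```bash
python3 -m jog '[[0,-2,0,0,0,0,1],[0,-4,0,0,0,0,1],[0,-6,0,0,0,0,1],[0,-10,0,0,0,0,1],[0,-14,0,0,0,0,1],[0,-18,0,0,0,0,1],[0,-22,0,0,0,0,1],[0,-22,0,0,0,0,1]]'
python3 - <<'E'
from kin import *
st()
plan([.52,-.17,.19],down(-10),n=10)
E
```

```text
time_s: 17.53
eef_pos: [0.5266, 0.008, 0.0958]
eef_rot: [-0.612, 0.613, 0.354, -0.353]
wrist_force: [0.4, -1.0, -3.4]
opening: 0.678
t 17.53 p [0.5266 0.008  0.0958] x [0.5   0.866 0.   ] y [ 0.001 -0.    -1.   ] z [-0.866  0.5   -0.001] F [ 0.4 -1.  -3.4] open 0.678
total t [-0.157 -0.094 -0.083] w [5.000e-02 7.003e+01 6.000e-02]
n 10 row [ -9.7  -9.4 -16.3] [0.01 7.   0.01]
```

Run:
```python
from kin import *
plan([.41,-.24,.25],down(-11),n=11)
```

```text
total t [-0.273 -0.154 -0.023] w [5.000e-02 7.103e+01 6.000e-02]
n 11 row [-21.2 -14.  -16. ] [0.   6.46 0.01]
```

```bash
python3 -m jog '[[0,-20,0,0,0,0,1],[-21,-14,-16,0,6.46,0,1],[-21,-14,-16,0,6.46,0,1],[-21,-14,-16,0,6.46,0,1],[-21,-14,-16,0,6.46,0,1],[-21,-14,-16,0,6.46,0,1],[-21,-14,-16,0,6.46,0,1],[-21,-14,-16,0,6.46,0,1]]'
python3 -m jog '[[-21,-14,-16,0,6.46,0,1],[-21,-14,-16,0,6.46,0,1],[-21,-10,-16,0,6.46,0,1],[-21,0,-16,0,6.46,0,1],[0,0,0,0,0,0,1],[0,0,0,0,0,0,1],[0,0,0,0,0,0,1],[0,0,0,0,0,0,1]]'
python3 - <<'E'
from kin import *
st();m=camera_model("wrist");np.save("w16.npy",m["pose"]);cv2.imwrite("pics/w16.png",camera("wrist"))
E
```

```text
time_s: 18.2
eef_pos: [0.4888, -0.1695, 0.214]
eef_rot: [-0.701, 0.702, 0.09, -0.088]
wrist_force: [-0.0, -0.5, -3.1]
opening: 0.677
time_s: 18.87
eef_pos: [0.4123, -0.2384, 0.2507]
eef_rot: [-0.704, 0.704, -0.067, 0.068]
wrist_force: [-0.3, -0.6, -2.2]
opening: 0.68
t 18.87 p [ 0.4123 -0.2384  0.2507] x [ 0.982 -0.19   0.002] y [ 0.002 -0.    -1.   ] z [0.19  0.982 0.   ] F [-0.3 -0.6 -2.2] open 0.68
```

View pics/w16.png

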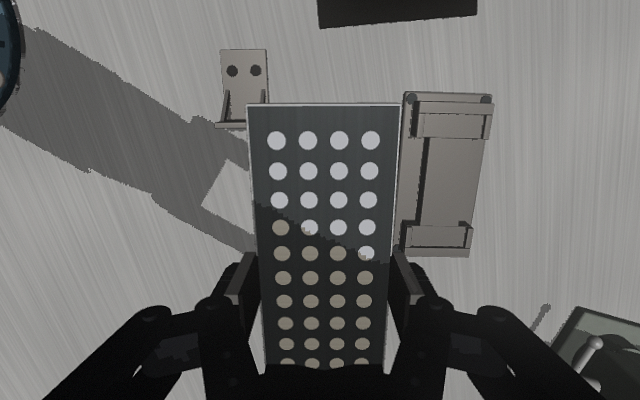

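```bash
python3 - <<'E'
from h import *
im=cv2.imread("pics/w16.png");crop("pics/w16a.png",im,390,510,80,270,3)
plan([.68,-.26,.25],down(-11),n=9)
E
python3 -m jog '[[20,0,0,0,0,0,1],[33,0,3,0,0,0,1],[33,0,3,0,0,0,1],[33,0,3,0,0,0,1],[33,0,4,0,0,0,1],[33,0,4,0,0,0,1],[33,0,4,0,0,0,1],[30,0,4,0,0,0,1]]'
python3 -m jog '[[18,0,4,0,0,0,1],[0,0,0,0,0,0,1],[0,0,0,0,0,0,1],[0,0,0,0,0,0,1]]'
python3 - <<'E'
from kin import *
st();m=camera_model("wrist");np.save("w17.npy",m["pose"]);im=camera("wrist");cv2.imwrite("pics/w17.png",im)
E
```

```text
total t [0.267 0.001 0.029] w [-0.01  0.08  0.13]
n 9 row [29.7  0.1  3.3] [-0.    0.01  0.01]
time_s: 19.58
eef_pos: [0.6625, -0.2605, 0.2501]
eef_rot: [0.704, -0.704, 0.067, -0.068]
wrist_force: [-0.9, -0.3, -1.6]
opening: 0.683
time_s: 19.92
eef_pos: [0.6782, -0.2605, 0.2502]
eef_rot: [0.704, -0.704, 0.067, -0.068]
wrist_force: [-0.1, 0.1, -2.3]
opening: 0.682
t 19.92 p [ 0.6782 -0.2605  0.2502] x [ 0.982 -0.19   0.   ] y [ 0.  0. -1.] z [0.19  0.982 0.   ] F [-0.1  0.1 -2.3] open 0.682
```

View pics/w16a.png

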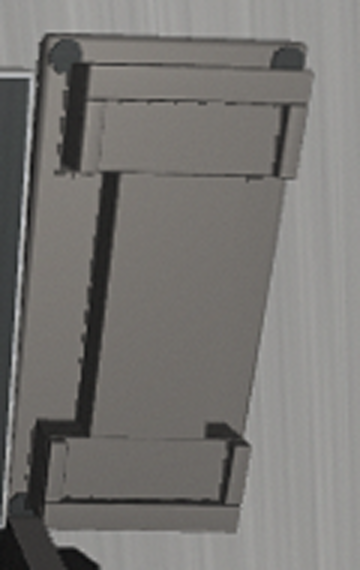

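View pics/w17.png

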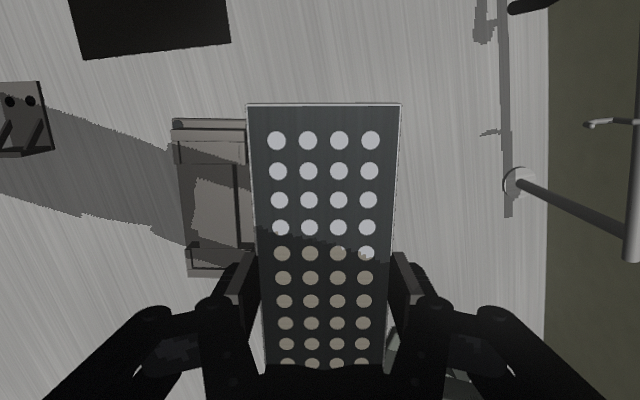

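```bash
cat > fit.py <<'E'
from kin import *
np.set_printoptions(precision=4,suppress=True)
m=camera_model("wrist");m["pose"]=np.load("w16.npy")
pts=[((80,65),(-40,1,36)),((313,72),(40,1,36)),((238,532),(40,-1,36)),((295,179),(40,52,36)),((250,445),(40,-52,36)),((44,36),(-50,100,10)),((307,42),(50,100,10)),((46,528),(-40,-1,36))]
uv=np.array([(390+x/3-.33,80+y/3-.33) for (x,y),_ in pts])
def model(v):
    o=[]
    for _,(x,y,z) in pts:
        y=y*v[3]*1000 if abs(y)==1 else y
        c,s=np.cos(v[2]),np.sin(v[2]);o.append((v[0]+(c*x-s*y)/1000,v[1]+(s*x+c*y)/1000,z/1000))
    return np.array(o)
f=lambda v:(proj(m,model(v))-uv).ravel()
s=least_squares(f,[.542,-.28,-.19,.09],loss="soft_l1")
print(s.x,np.degrees(s.x[2]));print(f(s.x).reshape(-1,2))
E
python3 fit.py
python3 - <<'E'
from h import *
im=cv2.imread("pics/w17.png");crop("pics/w17a.png",im,160,260,100,290,3)
E
```

```text
[ 0.5448 -0.2842 -0.2028  0.0898] -11.622358135609753
[[ 2.0557  0.4598]
 [-0.5701 -0.2155]
 [-0.0502 -0.3681]
 [-0.0659  0.0431]
 [ 0.7391 -0.0467]
 [-0.4532 -0.1792]
 [ 0.2636 -0.1816]
 [-1.2371  0.6213]]
```

View pics/w17a.png

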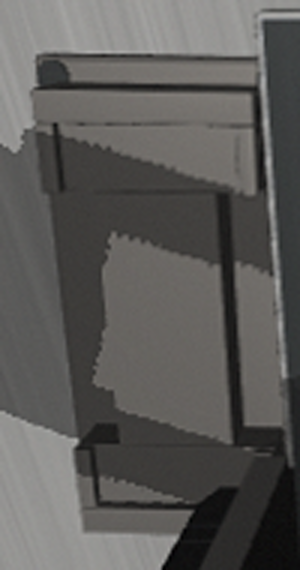

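```bash
sed -e 's/w16.npy/w17.npy/' -e 's/^pts=.*/pts=[((33,90),(-40,1,36)),((257,93),(40,1,36)),((42,191),(-40,52,36)),((77,447),(-40,-52,36)),((83,530),(-40,-1,36))]/' -e 's/390+x/160+x/;s/80+y/100+y/' fit.py > fit2.py; python3 fit2.py
```

```text
[ 0.5454 -0.2837 -0.2145  0.0894] -12.292068004859722
[[ 0.0521 -0.257 ]
 [-0.4974  0.0824]
 [ 0.8371  0.3166]
 [-0.8798  0.0927]
 [ 0.4705 -0.3079]]
```

Run:
```python
from kin import *
np.set_printoptions(precision=3,suppress=True)
o=get_obs();M=Rq(o["eef_rot"]).as_matrix();m=camera_model("wrist")
for z in (73,75,77): print(proj(m,[o["eef_pos"]+M@np.array([x,-12.5,z])/1000 for x in(-30,30)]))
im=cv2.imread("pics/w17.png");crop("pics/w17b.png",im,235,415,90,190,4)
plan([.545,-.284,.12],down(-11.8),n=8)
```

```text
[[244.623 108.355]
 [400.738 108.341]]
[[244.268 102.97 ]
 [401.084 102.955]]
[[243.91   97.539]
 [401.432  97.523]]
total t [-0.126  0.131 -0.048] w [-0.    0.82  0.06]
n 8 row [-15.7  16.3  -6.1] [-0.    0.1   0.01]
```

View pics/w17b.png

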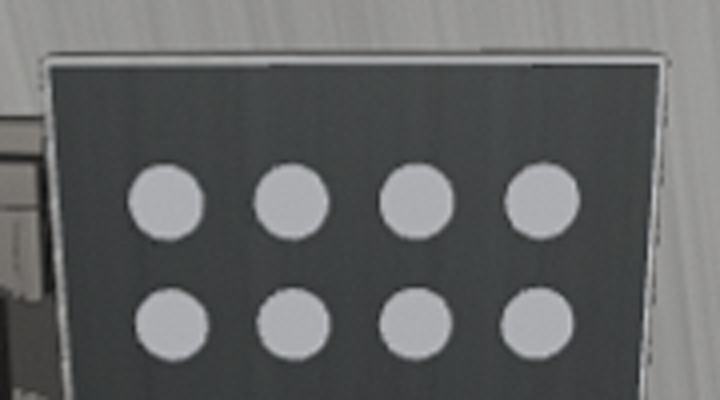

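```bash
python3 -m jog '[[-16,10,-6,0,0.1,0,1],[-16,16,-6,0,0.1,0,1],[-16,16,-6,0,0.1,0,1],[-16,16,-6,0,0.1,0,1],[-16,18,-6,0,0.1,0,1],[-16,18,-6,0,0.1,0,1],[-16,18,-6,0,0.1,0,1],[-14,18,-6,0,0.1,0,1]]'
python3 -m jog '[[0,20,0,0,0,0,1],[0,20,0,0,0,0,1],[0,15,0,0,0,0,1],[0,8,0,0,0,0,1],[0,0,0,0,0,0,1],[0,0,0,0,0,0,1],[0,0,0,0,0,0,1]]'
python3 - <<'E'
from kin import *
st();im=camera("wrist");cv2.imwrite("pics/w18.png",im)
plan([.545,-.284,.045],down(-11.8),n=1)
E
```

```text
time_s: 20.63
eef_pos: [0.5441, -0.2837, 0.121]
eef_rot: [-0.703, 0.704, -0.072, 0.074]
wrist_force: [0.2, -0.1, -4.2]
opening: 0.683
time_s: 21.22
eef_pos: [0.5467, -0.2844, 0.0596]
eef_rot: [-0.703, 0.704, -0.071, 0.074]
wrist_force: [0.2, -0.2, -2.7]
opening: 0.678
t 21.22 p [ 0.5467 -0.2844  0.0596] x [ 0.979 -0.205  0.005] y [ 0.004 -0.002 -1.   ] z [ 0.205  0.979 -0.001] F [ 0.2 -0.2 -2.7] open 0.678
total t [-0.002  0.015  0.   ] w [ 0.08 -0.03  0.28]
n 1 row [-2.  14.7  0.1] [ 0.08 -0.03  0.28]
```

View pics/w18.png

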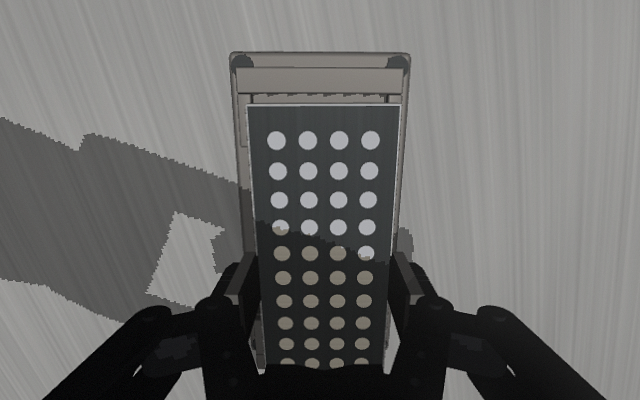

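```bash
python3 -m jog '[[-2,10,0,0,0,0,1],[0,4,0,0,0,0,1],[0,0,0,0,0,0,1],[0,0,0,0,0,0,1],[0,0,0,0,0,0,1]]'
python3 - <<'E'
from kin import *
np.set_printoptions(precision=1,suppress=True)
st();m=camera_model("wrist");np.save("w19.npy",m["pose"]);im=camera("wrist");cv2.imwrite("pics/w19.png",im)
crop("pics/w19a.png",im,220,420,30,180,4)
c,s=np.cos(np.radians(-11.8)),np.sin(np.radians(-11.8))
H=lambda x,y,z:(.545+(c*x-s*y)/1000,-.284+(s*x+c*y)/1000,z/1000)
q=np.array([H(-40,89.6,36),H(40,89.6,36),H(-33,78,36),H(33,78,36),H(-50,100,10),H(50,100,10),H(-40,52,36),H(40,52,36)])
print((proj(m,q)-[220,30])*4)
o=get_obs();M=Rq(o["eef_rot"]).as_matrix()
print((proj(m,[o["eef_pos"]+M@np.array([x,-12.5,75])/1000 for x in(-30,30)])-[220,30])*4)
E
```

```text
time_s: 21.68
eef_pos: [0.5441, -0.2833, 0.0439]
eef_rot: [-0.703, 0.703, -0.072, 0.074]
wrist_force: [0.4, 0.1, -2.8]
opening: 0.68
t 21.68 p [ 0.5 -0.3  0. ] x [ 1.  -0.2  0. ] y [ 0. -0. -1.] z [ 0.2  1.  -0. ] F [ 0.4  0.1 -2.8] open 0.68
[[ 47.8 151.7]
 [791.7 151.6]
 [119.4 263.4]
 [720.1 263.2]
 [ 16.2  78.7]
 [820.9  78.6]
 [ 73.7 498.3]
 [765.4 497.8]]
[[ 98.4 293.3]
 [726.4 293.3]]
```

View pics/w19a.png

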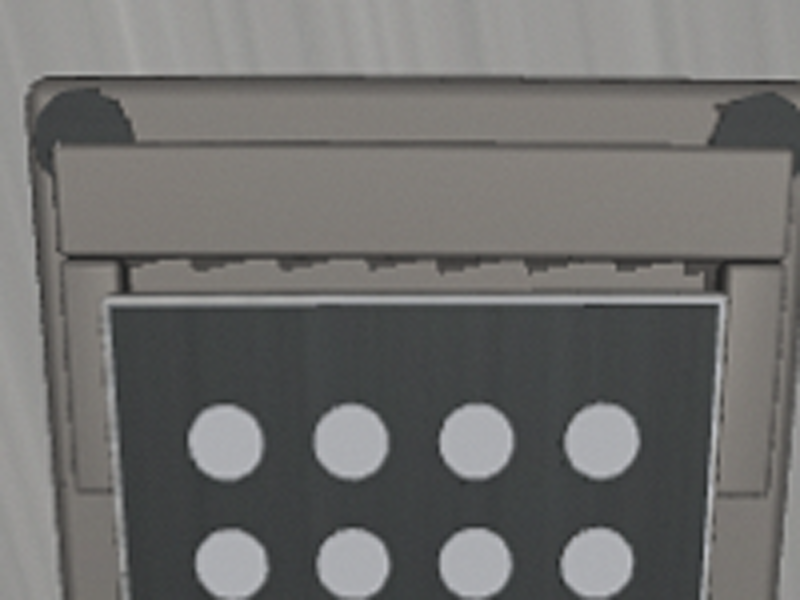

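```bash
python3 -m jog '[[1.1,0,0.4,0,0.5,0,1],[0,4,0,0,0,0,1],[0,4,0,0,0,0,1],[0,4,0,0,0,0,1],[0,2,0,0,0,0,1],[0,0,0,0,0,0,1],[0,0,0,0,0,0,1]]'
python3 -m jog '[[0,1,0,0,0,0,1],[0,1,0,0,0,0,1],[0,0,0,0,0,0,1]]'
python3 -m jog '[[0,0.8,0,0,0,0,1],[0,0.8,0,0,0,0,1],[0,0,0,0,0,0,1]]'
```

```text
time_s: 22.32
eef_pos: [0.5451, -0.283, 0.0296]
eef_rot: [-0.703, 0.703, -0.075, 0.077]
wrist_force: [-0.1, -0.2, -3.0]
opening: 0.678
time_s: 22.57
eef_pos: [0.5453, -0.2832, 0.028]
eef_rot: [-0.703, 0.703, -0.075, 0.077]
wrist_force: [-1.0, -0.4, -3.4]
opening: 0.678
time_s: 22.82
eef_pos: [0.5452, -0.2831, 0.0263]
eef_rot: [-0.703, 0.703, -0.075, 0.077]
wrist_force: [-0.5, -0.2, -2.5]
opening: 0.676
```

```bash
python3 -m jog '[[0,0.7,0,0,0,0,1],[0,0.7,0,0,0,0,1],[0,0,0,0,0,0,1]]'
python3 -m jog '[[0,0.5,0,0,0,0,1],[0,0,0,0,0,0,1]]'
python3 - <<'E'
from kin import *
st();m=camera_model("wrist");im=camera("wrist");cv2.imwrite("pics/w20.png",im)
crop("pics/w20a.png",im,220,420,30,180,4)
E
```

```text
time_s: 23.07
eef_pos: [0.5454, -0.2832, 0.0256]
eef_rot: [-0.703, 0.703, -0.075, 0.077]
wrist_force: [-2.2, 0.9, 3.8]
opening: 0.681
time_s: 23.23
eef_pos: [0.5454, -0.2832, 0.0256]
eef_rot: [-0.703, 0.703, -0.075, 0.077]
wrist_force: [-3.8, 2.9, 8.2]
opening: 0.679
t 23.23 p [ 0.5454 -0.2832  0.0256] x [ 0.977 -0.213  0.002] y [ 0.002 -0.001 -1.   ] z [ 0.213  0.977 -0.   ] F [-3.8  2.9  8.2] open 0.679
```

View pics/w20a.png

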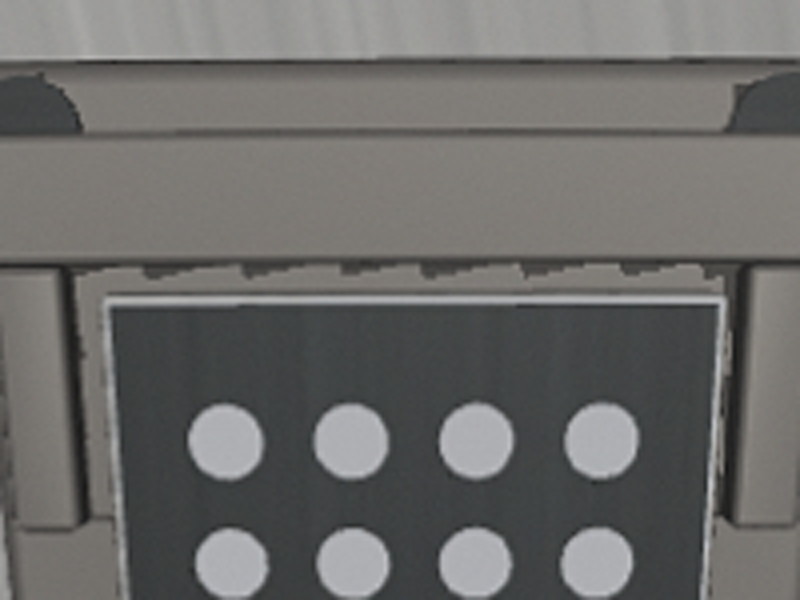

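```bash
python3 -m jog '[[0,0,0,0,0,0,-0.45],[0,0,0,0,0,0,-0.6],[0,0,0,0,0,0,-0.8],[0,0,0,0,0,0,-1],[0,0,0,0,0,0,-1],[0,0,0,0,0,0,-1]]'
python3 -m jog '[[0,-5,0,0,0,0,-1],[0,-10,0,0,0,0,-1],[0,-20,0,0,0,0,-1],[0,-30,0,0,0,0,-1],[0,-30,0,0,0,0,-1],[0,-30,0,0,0,0,-1],[0,0,0,0,0,0,-1],[0,0,0,0,0,0,-1]]'
python3 - <<'E'
from kin import *
st();m=camera_model("wrist");np.save("w21.npy",m["pose"]);im=camera("wrist");cv2.imwrite("pics/w21.png",im)
crop("pics/w21a.png",im,250,400,70,270,2.9);cv2.imwrite("pics/t21.png",camera("top"))
E
```

```text
time_s: 23.78
eef_pos: [0.5454, -0.2832, 0.0245]
eef_rot: [-0.703, 0.703, -0.075, 0.077]
wrist_force: [-0.6, 0.0, -0.0]
opening: 1.0
time_s: 24.45
eef_pos: [0.5466, -0.2843, 0.1532]
eef_rot: [-0.702, 0.704, -0.073, 0.079]
wrist_force: [0.3, -0.4, -0.7]
opening: 1.0
t 24.45 p [ 0.5466 -0.2843  0.1532] x [ 0.977 -0.213  0.008] y [ 0.007 -0.005 -1.   ] z [ 0.213  0.977 -0.003] F [ 0.3 -0.4 -0.7] open 1.0
```

View pics/w21a.png

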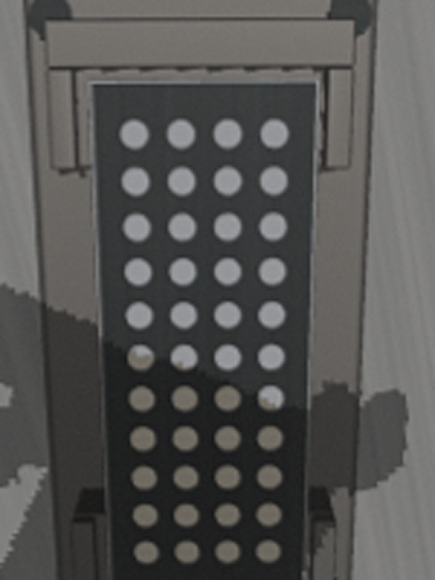

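View pics/t21.png

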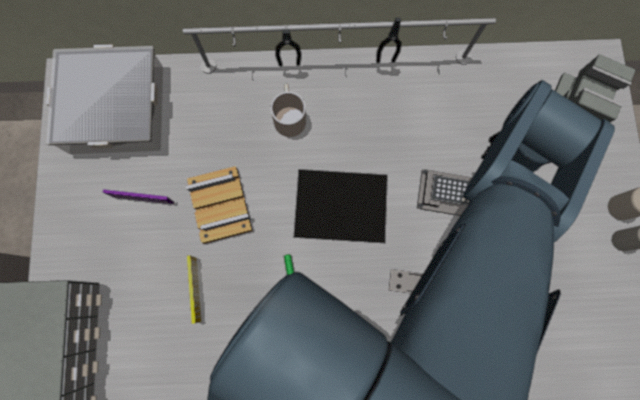

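```bash
python3 -m jog '[[0,-25,0,0,0,0,-1],[0,-25,-20,0,0,0,-1],[0,-25,-20,0,0,0,-1],[0,0,-20,0,0,0,-1],[0,0,0,0,0,0,-1],[0,0,0,0,0,0,-1],[0,0,0,0,0,0,-1]]'
python3 - <<'E'
from kin import *
st();m=camera_model("wrist");np.save("w22.npy",m["pose"]);im=camera("wrist");cv2.imwrite("pics/w22.png",im)
crop("pics/w22a.png",im,250,400,50,240,3)
E
```

```text
time_s: 25.13
eef_pos: [0.5312, -0.3404, 0.2222]
eef_rot: [0.704, -0.702, 0.076, -0.076]
wrist_force: [-0.1, -0.0, 0.2]
opening: 1.0
t 25.13 p [ 0.5312 -0.3404  0.2222] x [ 0.977 -0.214 -0.001] y [-0.     0.003 -1.   ] z [0.214 0.977 0.002] F [-0.1 -0.   0.2] open 1.0
```

View pics/w22a.png

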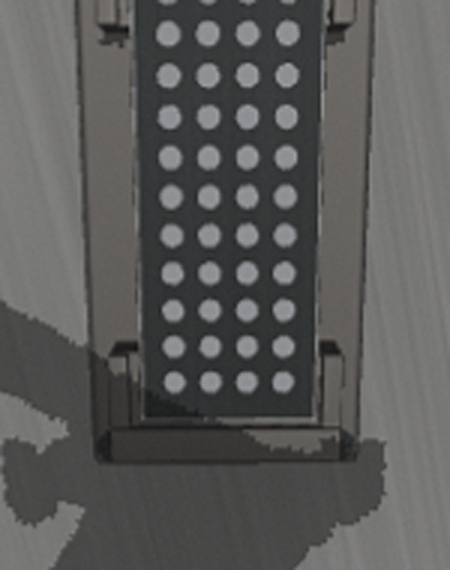

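```bash
python3 -c "
from bench import *
print(hand_in())"
```

```text
the job is handed in; nothing more can be done
None
```

The long plate is in the grey holder with its dotted face up, and I handed the job in at about 25 s of the 64 s allowed. `hand_in()` gives no verdict, so the checks below are my own.

- **Drawing it out:** the long plate was in the middle groove. I gripped it by its upper edge and drew it straight up.
- **Laying it on the mat:** my first approach, tilting the tool straight ahead, stopped short near the wrist's singularity. I turned the tilt by 60° and set the lower edge on the mat. Then I opened the fingers a little and backed the lower finger out until the plate lay flat and free.
- **Setting it home:** I picked it up again across its width and lowered it into the holder. It met the seat with the tool at 25.6 mm, where I expected 25.5 mm. Then I released it and moved clear.

**Last checks:**
- The wrist pictures show the plate between both end stops and all four cheeks with gaps all round. The side gaps differ by roughly 1 mm, which puts it about 0.5 mm off centre.
- The wrist force is about 0 with the fingers open and clear.
- In the last top picture the two short plates and the mug look unmoved. The arm hid part of the deburring tool and the bracket there, so I did not recheck those two fully, but nothing I felt or saw suggests they were touched.
- My two measurements of the holder's angle differed slightly (-11.6° and -12.3°). I corrected this from a close picture before lowering.

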